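# Load the glass setting tray and bolt in its job plate

## Robot

A 7-joint arm with a two-finger parallel gripper is mounted at the origin on the work surface. World frame = base frame: x ahead of the robot, y to its left, z up, the work surface at z = 0. Lengths are in mm, angles in degrees, forces in N, time in s.
With the tool pointing down it reaches from about 425 to 875 mm from the base axis. Payload 4.7 kg.
Tool frame: the origin (TCP) lies midway between the tips of the shut fingers; the grasp point (between the pads) lies 19 mm behind it; z points along the fingers, y is the line along which they close (so a half turn about z gives the same grasp; the last joint's range is limited). The gripper opens to 87 mm and grips with 3 to 60 N. Pads are 19 mm wide; open, the fingers measure 117 mm over their backs; the gripper's body (75 mm by 190 mm) begins 51 mm behind the grasp point.
Start: joints at [67.672, 18.392, -4.016, 83.108, 1.295, 78.541, -3.26], TCP at [255.378, -597.752, 222.587] pointing down, gripper open.
Joint ranges: [-163.93, 163.93], [-17.29, 119.83], [-79.2, 71.16], [3.27, 140.29], [-89.18, 269.18], [5.43, 117.66], [-154.24, 154.24]. Speed limits (degrees/s): [147.25, 147.25, 180, 180, 180, 180, 180].

## Interface

Orientations are given as a 3x3 rotation matrix whose columns are the frame's x, y, z axes.
In Python, from station import ctrl gives the robot as it stands.
- The arm moves only by the tool arm_command, never from a script. Its argument "rows" is a list of rows, each an object with "dp": the shift along the tool's x, y, z scaled (see below), a list of three; "rotation": the turn, a rotation vector about the tool's x, y, z scaled (see below), a list of three; "jaw": the finger opening in mm, from 0 to 87. A call has 1 to 10 rows; each row shifts and turns the commanded pose from where the row before left it, along the tool's axes as they then stand; what a row does not reach is not made up. The controller multiplies each number of a shift by 3 cm and each number of a turn by 4 degrees. A row lasts 1/10 s, in which the tool goes at most 50 mm and 8.59 degrees, less where a joint would pass 70% of its speed; a pose out of reach is approached as far as the arm can. A call with a number of a shift or a turn outside -1 to 1 is refused whole. A call with a gripper value outside its range is refused whole. The fingers move at their own pace and stop on an object; "squeeze" is the grip in N (left out, the last holds). Time passes only in rows, so rows that do not move let the fingers close. It gives the time, the measured TCP pose, the force, the opening and the grip force at its end, in the units of the state.
- ctrl.read_state(): the state, without advancing time (a new reading comes with each control period).
- ctrl.camera(name): name is "scene" or "side" or "wrist"; returns the picture (384x512x3 uint8, red, green, blue); there is no depth.
- ctrl.get_calibration(name): a dict with "mtx" (3x3 intrinsics, pixels), "k1" (the pictures are not rectified: a ray, as slopes to the right and down, at radius r is drawn at 1 + k1 r^2 times it, then the intrinsics apply), "eye" and "orientation" of the camera in the world. Camera axes: x right, y down, z forward; pixel columns grow to the right and rows downward; lengths in mm; the calibration is good to about 2 mm. A picture is of the moment at which its call begins: read the wrist's pose just before it. get_calibration takes no time and is no camera call; for the wrist camera it gives the pose at the moment of the call.
- ctrl.hand_in(): hands the job in; it is judged then, once.
The state is a dict: "t": time; "qpos": joint angles; "dq": joint speeds; "joint_efforts": joint torques, N m; "position": TCP position; "tcp_rot": TCP orientation; "wrist_force": force on the tool from outside, world axes, zero at the start; "wrist_torque": the same for the moment, N m; "finger_gap": finger opening in mm; "gripper_force": force on a finger pad.
Only numpy, scipy, OpenCV 4.12 (cv2) and the standard library are available. Lean on these libraries where they do the work, as an engineer would, in place of code of your own. Each camera call takes 0.05 s, during which the arm holds its last target. There are 200 camera calls.

## Task

Load the setting tray: take every glass block out of the rack and lay it flat in a pocket of the tray, one to a pocket, with its faceted side up and sitting right down on the pocket floor. Draw back the bolt, slide the aluminium job plate fully home in the slot at the tray's end, and shoot the bolt fully into its keeper behind it. Leave the other things on the bench where they are.

Things in the scene. Friction and masses are not known exactly. Their poses are not given: they have to be found in the camera images.
- tray: wooden setting tray fixed to the bench, 178 (x) x 200 (y) mm; origin on the bench under its centre; x points away from the robot, z up. Two by two pockets, each 60 x 60 mm, 6 mm deep, 88 mm apart in x and 110 mm in y; floor 10 mm, rim 16 mm above the bench. The plate slot and its bolt are on its +y side, 156 mm from the origin
- slot_mouth (a point): middle of the mouth of the steel plate slot, on the bench, 15 mm beyond the tray's centre, facing the robot (tray -x). The slot is a flat tunnel on the bench along tray x: 63 mm wide, 9 mm high inside, 52 mm deep to its end stop; outside 87 mm wide, roof top 14 mm above the bench. The bolt crosses 56 mm before the mouth, parallel to tray y
- pocket1 (a point): centre of the floor of tray pocket 1; axes as the tray's. A seated block's origin is 12 mm above it
- pocket2 (a point): centre of the floor of tray pocket 2; axes as the tray's. A seated block's origin is 12 mm above it
- pocket3 (a point): centre of the floor of tray pocket 3; axes as the tray's. A seated block's origin is 12 mm above it
- pocket4 (a point): centre of the floor of tray pocket 4; axes as the tray's. A seated block's origin is 12 mm above it
- plate_home (a point): where the job plate's origin is when the plate is fully home against the end stop (on the bench, tray axes)
- rack: dark wooden rack, fixed, 152 (x) x 180 (y) mm: two channels along its x axis, at y = -60 and +60 mm, each 30 mm wide between two ribs whose tops are 14 mm above the bench; channel floor 6 mm above the bench. Up to two blocks stand on edge in each, about 88 mm apart, facets facing along rack +y or -y. Origin on the bench under its centre
- block1: one of up to four identical glass blocks, 190 g: square slab 54 x 54 x 24 mm, with a stepped facet 8 mm high raised in the middle of one face only (38 mm square, then 26 mm square, 4 mm each); the other face is plain. Origin: slab centre, 12 mm from the plain face; z axis: out of the faceted face; x, y parallel to the slab's edges. Starts standing on edge in the rack. None if absent
- block2: another such block. The facets of block1 and block3 start facing rack +y, those of block2 and block4 rack -y
- block3: another such block. The facets of block1 and block3 start facing rack +y, those of block2 and block4 rack -y
- block4: another such block. The facets of block1 and block3 start facing rack +y, those of block2 and block4 rack -y
- plate: job plate: flat aluminium slab 100 (x) x 60 (y) x 6 mm, 160 g, lying on the bench; on top an upright grip bar 14 mm thick in x, 40 mm long in y, centred at x = -41 mm, its top 40 mm above the plate's underside. Origin: centre of the underside. Its +x end enters the slot first, sliding flat on the bench; when home its rear edge is 2 mm clear of the bolt
- bolt (a joint): steel barrel bolt (10 mm rod lying 3 to 13 mm above the bench) sliding along the tray's y axis, 41 mm nearer the robot than the tray's centre: 0 m = fully drawn (nose 6 mm clear of the plate's side), 0.080 m = fully shot, nose in its keeper on the tray side; grows as it moves along tray -y. Stays where left, about 2 N of friction. It bars the slot when shot
- bolt_knob (a point): centre of the top of the bolt's upright round knob, 12 mm in diameter, top 47 mm and foot 11 mm above the bench; moves with the bolt
- mug: white mug, 76 mm wide, 90 mm tall; to be left alone. Origin: centre of its underside
- jar: small amber glass jar, 68 mm wide, 48 mm tall; to be left alone. Origin: centre of its underside
- tape: cardboard ring, 90 mm outside, 24 mm high, lying flat; to be left alone. Origin: centre of its underside
- offcut: plain rectangular glass offcut 90 x 50 x 24 mm lying flat, no facet; not one of the blocks; to be left alone. Origin: centre of its underside
- wedge: small light-wood packing piece 70 x 35 x 22 mm; to be left alone. Origin: centre of its underside
Things that resemble listed ones, but are neither listed nor needed, are in the scene too. What is shaped like the block3 but blue is not meant.

How it is judged (in metres and radians):
On the way, in this order (a step that is already met when the one before it is completed fails the run):
1. the bolt is drawn back (value of joint bolt below 0.012 m), for 0.2 s.
2. the job plate is fully home in its slot (x of plate in the frame of plate_home between -0.005 and 0.005 m and y of plate in the frame of plate_home between -0.005 and 0.005 m and height (world z) of plate below 0.004 m and angle between plate's own z axis and vertical below 0.06 rad and angle between the x axis of plate and the x axis of tray, either way round below 0.06 rad), for 0.2 s.
3. the bolt is shot into its keeper behind the plate (all of step 2 and value of joint bolt above 0.074 m), for 0.2 s.
At the end, for the whole second after the job is handed in: every block present lies in a pocket (centre within 6 mm), down on its floor (within 2.5 mm), facet up within 0.08 rad, at rest; the plate is within 5 mm of home, flat and straight within 0.06 rad; the bolt is shot at least 74 of its 80 mm (all of step 3 and ((horizontal distance between block1 and pocket1 below 0.006 m and z of block1 in the frame of pocket1 below 0.0145 m) or (horizontal distance between block1 and pocket2 below 0.006 m and z of block1 in the frame of pocket2 below 0.0145 m) or (horizontal distance between block1 and pocket3 below 0.006 m and z of block1 in the frame of pocket3 below 0.0145 m) or (horizontal distance between block1 and pocket4 below 0.006 m and z of block1 in the frame of pocket4 below 0.0145 m)) and angle between each of block1, block2, block3, block4's own z axis and vertical below 0.08 rad and linear speed of each of block1, block2, block3, block4 below 0.02 m/s and ((horizontal distance between block2 and pocket1 below 0.006 m and z of block2 in the frame of pocket1 below 0.0145 m) or (horizontal distance between block2 and pocket2 below 0.006 m and z of block2 in the frame of pocket2 below 0.0145 m) or (horizontal distance between block2 and pocket3 below 0.006 m and z of block2 in the frame of pocket3 below 0.0145 m) or (horizontal distance between block2 and pocket4 below 0.006 m and z of block2 in the frame of pocket4 below 0.0145 m)) and ((horizontal distance between block3 and pocket1 below 0.006 m and z of block3 in the frame of pocket1 below 0.0145 m) or (horizontal distance between block3 and pocket2 below 0.006 m and z of block3 in the frame of pocket2 below 0.0145 m) or (horizontal distance between block3 and pocket3 below 0.006 m and z of block3 in the frame of pocket3 below 0.0145 m) or (horizontal distance between block3 and pocket4 below 0.006 m and z of block3 in the frame of pocket4 below 0.0145 m)) and ((horizontal distance between block4 and pocket1 below 0.006 m and z of block4 in the frame of pocket1 below 0.0145 m) or (horizontal distance between block4 and pocket2 below 0.006 m and z of block4 in the frame of pocket2 below 0.0145 m) or (horizontal distance between block4 and pocket3 below 0.006 m and z of block4 in the frame of pocket3 below 0.0145 m) or (horizontal distance between block4 and pocket4 below 0.006 m and z of block4 in the frame of pocket4 below 0.0145 m))); the robot touches nothing.
It fails at once if the mug is moved more than 30 mm (distance of mug from where it was at the start of the episode above 0.03 m).
It fails at once if the jar is moved more than 30 mm (distance of jar from where it was at the start of the episode above 0.03 m).
It fails at once if the tape is moved more than 30 mm (distance of tape from where it was at the start of the episode above 0.03 m).
It fails at once if the offcut is moved more than 30 mm (distance of offcut from where it was at the start of the episode above 0.03 m).
It fails at once if the wedge is moved more than 30 mm (distance of wedge from where it was at the start of the episode above 0.03 m).
Of block1, block2, block3, block4 only 3 to 4 are there at a start; the rules pass over those that are not, and their reading is None.
At some moment in a run one of plate may be knocked a few centimetres aside while the robot is not near it.
It also fails if it takes over 210 s, if anything falls off the work surface, if the arm or the gripper's body presses on something with over 40 N, if the wrist force passes 120 N, or if a joint passes its speed limit or range.

## Working session

There is one attempt and no reset: what is moved stays moved. The work goes in short steps, Python scripts to look and compute and a tool call to move; the robot and the scene stay as the last step left them, time stands still between calls to the robot, and variables do not carry over. Pictures are saved under pics/ and viewed, at most 14 in all, crops included, and the job is handed in when it is done.

Besides the shell and the picture viewer there is one more tool, called after "Request:" as a command line: name --argument value ..., lists and objects as JSON in quotes. arm_command: Moves the arm, as the interface text tells. Shifts and turns lie within -1 to 1; 1 stands for 3 cm of shift or 4 degrees of turn. Its arguments: {"type":"object","properties":{"rows":{"type":"array"},"squeeze":{"type":"number"}},"required":["rows"]}

```bash
ls; mkdir -p pics
cat > h.py <<'E'
import numpy as np, cv2
from station import ctrl
def save(name,fn):
    im=ctrl.camera(name); cv2.imwrite(fn,im[:,:,::-1]); return im
E
python3 - <<'E'
from h import *
for n in("scene","side"):
    c=ctrl.get_calibration(n); print(n,c); save(n,f"pics/{n}0.png")
s=ctrl.read_state(); print(s)
print(ctrl.get_calibration("wrist"))
E
```

```text
pics
scene {'mtx': array([[419.76415311,   0.        , 249.39816136],
       [  0.        , 419.76415311, 190.16462205],
       [  0.        ,   0.        ,   1.        ]]), 'k1': -0.01255977744884729, 'eye': array([ 877.4197521 ,  507.48616577, 1036.78586765]), 'orientation': array([[-0.83839932,  0.45900613, -0.29393868],
       [ 0.54500507,  0.71337857, -0.44052297],
       [ 0.00748681, -0.52953223, -0.84825678]])}
side {'mtx': array([[355.06002299,   0.        , 257.54271234],
       [  0.        , 355.06002299, 191.91957561],
       [  0.        ,   0.        ,   1.        ]]), 'k1': -0.08150932137951725, 'eye': array([470.00424767, 681.93319813, 872.43168785]), 'orientation': array([[-0.99776787, -0.03898362,  0.05421773],
       [-0.06514048,  0.74688726, -0.66175233],
       [-0.01469703, -0.66380697, -0.74775952]])}
{'t': 0.1, 'qpos': array([67.67433982, 18.4351084 , -4.01539542, 83.16745989,  1.29616675,
       78.53948583, -3.26026434]), 'dq': array([ 0.01065089, -0.23272673, -0.05291052, -0.10922595, -0.05321361,
       -0.04665559,  0.00645036]), 'joint_efforts': array
[... 282 characters left out ...]
0366e-01, -9.19579811e-01,  1.50813018e-03],
       [-1.14151307e-04, -1.68879100e-03, -9.99998567e-01]]), 'wrist_force': array([-0.50131122, -0.30083328,  0.32052848]), 'wrist_torque': array([-0.02706871,  0.0231384 , -0.05191883]), 'gripper_force': 0.0, 'finger_gap': 86.97396740719232}
{'mtx': array([[334.57330225,   0.        , 254.63008496],
       [  0.        , 334.57330225, 194.84324156],
       [  0.        ,   0.        ,   1.        ]]), 'k1': -0.0822805531619058, 'eye': array([ 332.06668276, -564.79332162,  384.42420571]), 'orientation': array([[ 0.39348167, -0.87649146, -0.27737141],
       [-0.91933019, -0.375815  , -0.11659798],
       [-0.0020432 ,  0.30087508, -0.95366137]])}
```

View pics/scene0.png

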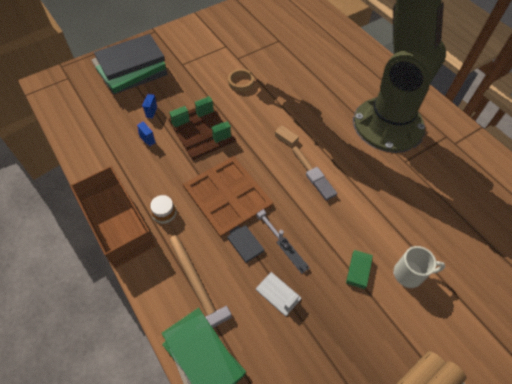

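View pics/side0.png

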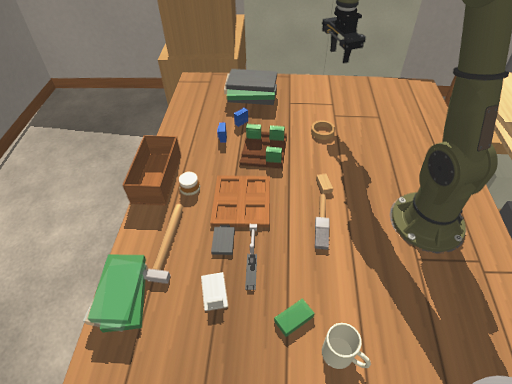

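Scene view: tray at about (230,197), rack at (205,130) with three green blocks at (180,116), (204,106) and (222,131), slot (246,243), bolt (287,245), white/aluminium plate (278,293). Blue decoys are at (150,105) and (145,133). Next I'll get rough positions and an enlarged crop.

```bash
cat >> h.py <<'E'
def und(c,uv):
    K=c["mtx"]; s=np.array([(uv[0]-K[0,2])/K[0,0],(uv[1]-K[1,2])/K[1,1]]); p=s.copy()
    for _ in range(20): p=s/(1+c["k1"]*(p@p))
    return p
def ray(c,uv):
    d=c["orientation"]@np.r_[und(c,uv),1]; return np.array(c["eye"]),d/np.linalg.norm(d)
def onz(c,uv,z):
    e,d=ray(c,uv); return e+d*(z-e[2])/d[2]
def tri(obs):  # [(c,uv)..] -> point, residual mm
    A=np.zeros((3,3));b=np.zeros(3);R=[]
    for c,uv in obs:
        e,d=ray(c,uv);P=np.eye(3)-np.outer(d,d);A+=P;b+=P@e;R.append((P,e))
    x=np.linalg.solve(A,b); return x,[float(np.linalg.norm(P@(x-e))) for P,e in R]
def proj(c,X):
    p=(np.atleast_2d(X)-c["eye"])@c["orientation"]; s=p[:,:2]/p[:,2:]
    s=s*(1+c["k1"]*(s**2).sum(1,keepdims=True)); K=c["mtx"]
    return s*[K[0,0],K[1,1]]+[K[0,2],K[1,2]]
E
python3 - <<'E'
from h import *
cs=ctrl.get_calibration("scene");cd=ctrl.get_calibration("side")
for n,a,b in [("tray far-right",(230,234),(212,224)),("tray rob",(271,203),(269,226)),("tray",(224,163),(267,178)),("tray4",(184,188),(218,178)),("plate c",(278,293),(215,292)),("slot",(246,243),(223,241)),("blkA",(180,116),(254,131)),("blkB",(204,106),(277,132)),("blkC",(222,131),(274,155)),("knob",(289,241),(252,258)),("mug",(412,268),(342,347)),("grn offc",(360,270),(294,319)),("jar",(161,208),(189,184)),("tape",(241,81),(322,130)),("wedge",(287,136),(324,184))]:
    x,r=tri([(cs,a),(cd,b)]); print(n,x.round(),np.round(r,1))
a=cv2.imread("pics/scene0.png")[80:330,130:330];b=cv2.imread("pics/side0.png")[110:320,195:300]
o=np.hstack([cv2.resize(a,(480,600),interpolation=2),cv2.resize(b,(300,600),interpolation=2)]);cv2.imwrite("pics/crop1.png",o)
E
```

```text
tray far-right [652.  82.  49.] [1.8 1.8]
tray rob [489.  38.  -8.] [2.4 2.4]
tray [ 510. -189.  -43.] [6.9 6.9]
tray4 [ 673. -142.    1.] [2.7 2.7]
plate c [623. 265.  -7.] [1.4 1.4]
slot [620. 109.   6.] [2. 2.]
blkA [ 564. -364.   33.] [0.2 0.2]
blkB [ 478. -361.   34.] [0.6 0.6]
blkC [ 484. -240.   31.] [1.8 1.8]
knob [529. 176.  32.] [2.7 2.7]
mug [304. 404.  24.] [0.6 0.6]
grn offc [414. 334.   9.] [1. 1.]
jar [ 763. -110.    8.] [2.3 2.3]
tape [ 305. -412.   11.] [0.5 0.5]
wedge [ 314. -128.   11.] [1.1 1.1]
```

View pics/crop1.png

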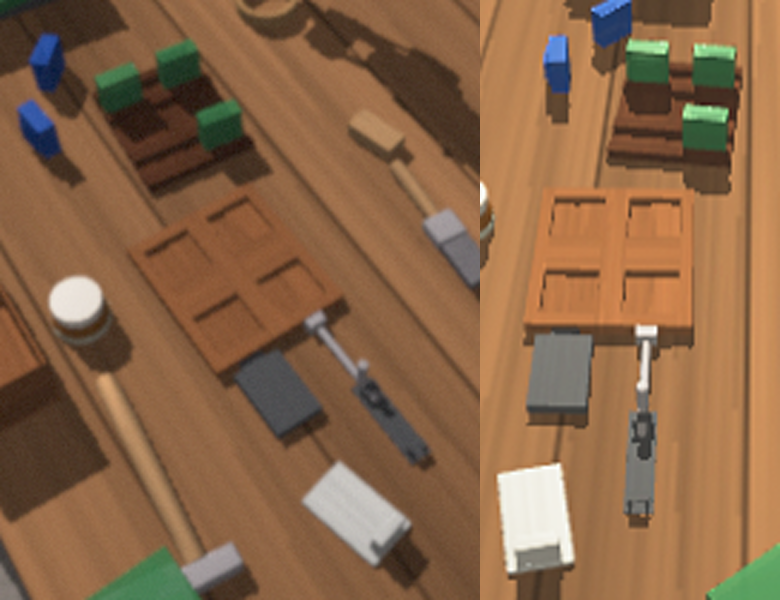

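The crop shows three green blocks in the rack, two in the far (-y) channel and one in the near channel. The blue ones are decoys outside it. The plate lies at (623,265) with its bar at the +y end. The bolt is shot. I'll bring the wrist camera over the rack.

Request:
arm_command --rows '[{"dp":[0.93,-0.4,0],"rotation":[0,0,0],"jaw":87},{"dp":[0.93,-0.4,0],"rotation":[0,0,0],"jaw":87},{"dp":[0.93,-0.4,0],"rotation":[0,0,0],"jaw":87},{"dp":[0.93,-0.4,0],"rotation":[0,0,0],"jaw":87},{"dp":[0.93,-0.4,0],"rotation":[0,0,0],"jaw":87},{"dp":[0.93,-0.4,0],"rotation":[0,0,0],"jaw":87},{"dp":[0.93,-0.4,0],"rotation":[0,0,0],"jaw":87}]'

```text
t: 0.8
position: [402.5, -442.6, 222.1]
tcp_rot: [[0.92, 0.393, -0.001], [0.393, -0.92, 0.0], [-0.0, -0.001, -1.0]]
wrist_force: [0.9, -0.0, 0.2]
finger_gap: 87.2
gripper_force: 0.0
```

Request:
arm_command --rows '[{"dp":[0.93,-0.4,0],"rotation":[0,0,0],"jaw":87},{"dp":[0.93,-0.4,0],"rotation":[0,0,0],"jaw":87},{"dp":[0.93,-0.4,0],"rotation":[0,0,0],"jaw":87},{"dp":[0.93,-0.4,0],"rotation":[0,0,0],"jaw":87},{"dp":[0.93,-0.4,0],"rotation":[0,0,0],"jaw":87},{"dp":[0.93,-0.4,0],"rotation":[0,0,0],"jaw":87},{"dp":[0.93,-0.4,0],"rotation":[0,0,0],"jaw":87},{"dp":[0,0,0],"rotation":[0,0,0],"jaw":87},{"dp":[0,0,0],"rotation":[0,0,0],"jaw":87}]'

```text
t: 1.7
position: [548.6, -289.0, 222.0]
tcp_rot: [[0.919, 0.395, -0.001], [0.395, -0.919, 0.0], [-0.001, -0.001, -1.0]]
wrist_force: [0.6, -1.1, -0.6]
finger_gap: 87.2
gripper_force: 0.0
```

```bash
cat >> h.py <<'E'
import pickle
def snap(fn):
    c=ctrl.get_calibration("wrist"); im=save("wrist",f"pics/{fn}.png"); pickle.dump(c,open(f"pics/{fn}.pkl","wb")); return c,im
def st():
    s=ctrl.read_state(); R=s["tcp_rot"]
    print("t%.1f"%s["t"],"p",s["position"].round(1),"psi %.1f"%np.degrees(np.arctan2(R[1,0],R[0,0])),"z",R[:,2].round(3),"q",s["qpos"].round(1),"F",s["wrist_force"].round(1),"gap %.1f gf %.1f"%(s["finger_gap"],s["gripper_force"])); return s
E
python3 - <<'E'
from h import *
st(); snap("w1")
im=cv2.imread("pics/w1.png"); cv2.imwrite("pics/w1b.png",cv2.resize(im,(768,576),interpolation=2))
E
```

```text
t1.7 p [ 548.6 -289.   222. ] psi 23.2 z [-0.001  0.    -1.   ] q [ 40.2  15.8 -18.1  87.2   5.   77.9 -45.1] F [ 0.6 -1.1 -0.6] gap 87.2 gf 0.0
```

View pics/w1b.png

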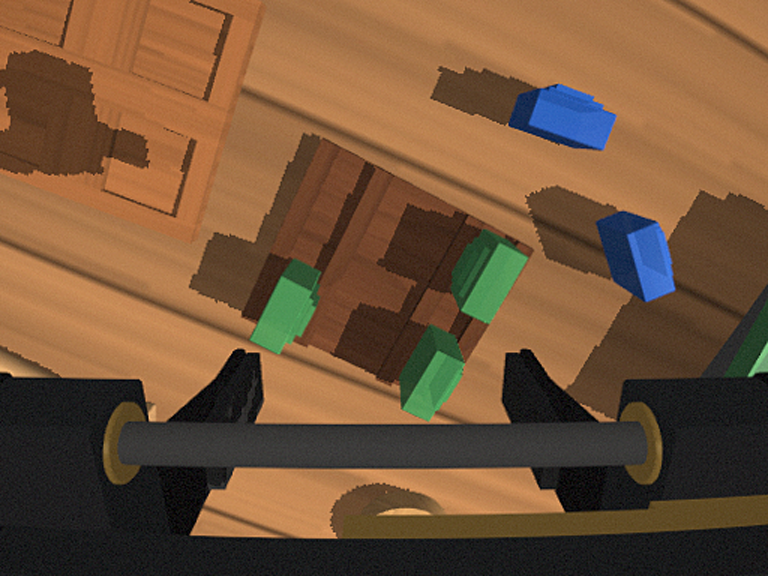

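Wrist view (image up is +x, right is -y): the rack has three green blocks, C at (285,307), A at (490,275) and B at (432,372). The blue decoys lie at (563,117) and (636,257). I'll enlarge the crop to confirm which way the facets face.

Run:
```python
import cv2
im=cv2.imread("pics/w1.png")[80:290,120:370]; cv2.imwrite("pics/w1c.png",cv2.resize(im,None,fx=2.8,fy=2.8,interpolation=2))
```

```text
(no output)
```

View pics/w1c.png

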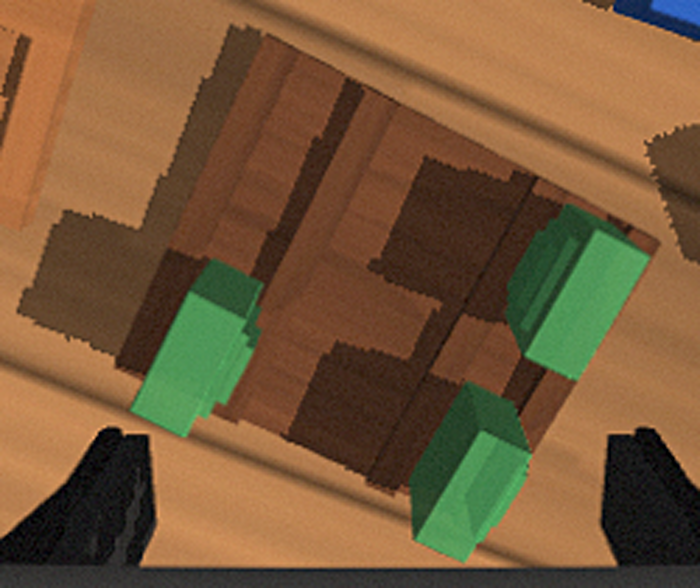

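Run:
```python
from h import *
c=pickle.load(open("pics/w1.pkl","rb"))
B={"A":[(600,230),(650,257),(577,380),(526,355)],"C":[(190,292),(240,325),(187,437),(132,411)],"B":[(480,432),(530,458),(465,562),(414,540)]}
cs=ctrl.get_calibration("scene");cd=ctrl.get_calibration("side")
for n,q in B.items():
    P=np.array([onz(c,np.array(p)/2.8+[120,80],60) for p in q])
    d=P[0]-P[3];e=P[1]-P[2]
    print(n,"ctr",P.mean(0)[:2].round(1),"len",np.linalg.norm(d).round(1),np.linalg.norm(e).round(1),"w",np.linalg.norm(P[1]-P[0]).round(1),np.linalg.norm(P[2]-P[3]).round(1),"yaw",np.degrees(np.arctan2((d+e)[1],(d+e)[0])).round(1))
# stereo heights: top-face centres in wrist vs side crop (px/2.857+(195,110)) and scene crop(px/2.4+(130,80))
for n,s,d in [("A",(118,77),(647,47)),("B",(177,52),(714,51)),("C",(217,112),(706,112))]:
    w=np.array(B[n]).mean(0)/2.8+[120,80]
    print(n,tri([(c,w),(cs,np.array(s)/2.4+[130,80]),(cd,(np.array(d)-[480,0])/2.857+[195,110])]))
```

```text
A ctr [ 566.5 -364.6] len 52.8 52.6 w 21.2 21.9 yaw -3.5
C ctr [ 486.7 -238.8] len 52.9 50.0 w 21.6 22.9 yaw -4.1
B ctr [ 479.1 -358.9] len 52.6 51.4 w 22.4 22.8 yaw -4.1
A (array([ 565.0064261 , -366.16747602,   51.98932035]), [1.1594171837784641, 2.050841637970112, 1.0054727103453247])
B (array([ 478.08831723, -359.93855318,   54.44826724]), [1.0111384056488772, 0.7602335942174875, 0.6445462415399084])
C (array([ 486.26092079, -239.27845345,   56.67122929]), [0.7472373274563288, 1.722791650913837, 1.234466162119049])
```

Request:
arm_command --rows '[{"dp":[0.4,-0.95,0],"rotation":[0,0,0],"jaw":87},{"dp":[0.4,-0.95,0],"rotation":[0,0,0],"jaw":87},{"dp":[0.4,-0.95,0],"rotation":[0,0,0],"jaw":87},{"dp":[0.4,-0.95,0],"rotation":[0,0,0],"jaw":87},{"dp":[0.4,-0.95,0],"rotation":[0,0,0],"jaw":87},{"dp":[0.4,-0.95,0],"rotation":[0,0,0],"jaw":87},{"dp":[0.4,-0.95,0],"rotation":[0,0,0],"jaw":87},{"dp":[0.4,-0.95,0],"rotation":[0,0,0],"jaw":87},{"dp":[0.4,-0.95,0],"rotation":[0,0,0],"jaw":87},{"dp":[0.4,-0.95,0],"rotation":[0,0,0],"jaw":87}]'

```text
t: 2.75
position: [546.6, 18.5, 222.5]
tcp_rot: [[0.921, 0.39, 0.0], [0.39, -0.921, -0.001], [-0.0, 0.001, -1.0]]
wrist_force: [0.1, 0.6, 0.3]
finger_gap: 87.2
gripper_force: 0.0
```

Request:
arm_command --rows '[{"dp":[0.4,-0.95,0],"rotation":[0,0,0],"jaw":87},{"dp":[0,0,0],"rotation":[0,0,0],"jaw":87},{"dp":[0,0,0],"rotation":[0,0,0],"jaw":87}]'

```text
t: 3.05
position: [546.6, 49.2, 222.5]
tcp_rot: [[0.92, 0.392, -0.0], [0.392, -0.92, -0.001], [-0.001, 0.001, -1.0]]
wrist_force: [0.3, -0.8, 0.5]
finger_gap: 87.2
gripper_force: 0.0
```

Run:
```python
from h import *
st(); snap("w2")
im=cv2.imread("pics/w2.png"); cv2.imwrite("pics/w2b.png",cv2.resize(im[:400],(768,576),interpolation=2))
```

```text
t3.0 p [546.6  49.2 222.5] psi 23.1 z [-0.    -0.001 -1.   ] q [ 20.7   8.1 -31.3  96.8   4.4  76.4 -78.3] F [ 0.3 -0.8  0.5] gap 87.2 gf 0.0
```

View pics/w2b.png

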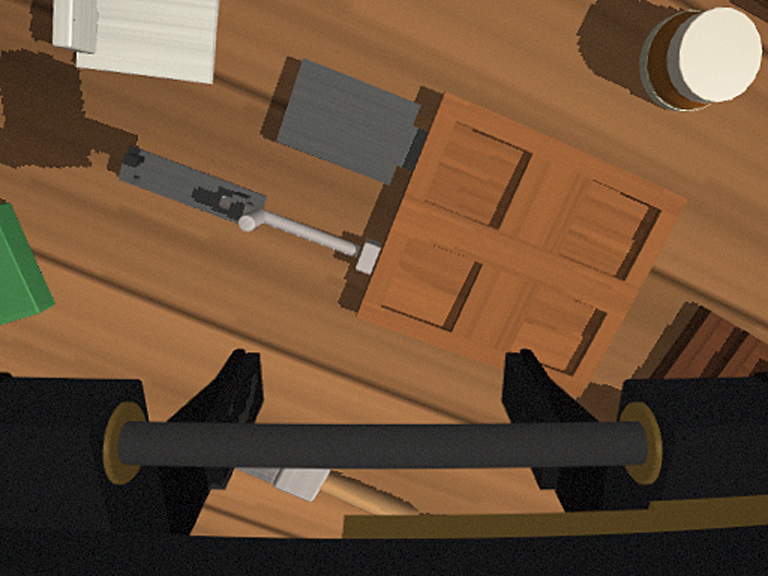

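Wrist view: tray corners are at (441,93), (685,203) and (358,315). The slot roof is the grey slab at (345,120), the knob top is at (247,223) with the rod running to its keeper at (368,258), and the plate is at (150,40) with its bar at the left.

Run:
```python
from h import *
c=pickle.load(open("pics/w2.pkl","rb"));cs=ctrl.get_calibration("scene");cd=ctrl.get_calibration("side")
W=lambda p:np.array(p)/1.5
f=lambda p,z:onz(c,W(p),z)[:2].round(1)
a,b,d=[onz(c,W(p),16) for p in[(441,93),(685,203),(358,315)]]
print("corners",a.round(1),b.round(1),d.round(1),"y-len",np.linalg.norm(a-b).round(1),"x-len",np.linalg.norm(a-d).round(1))
print("centre",((b+d)/2).round(1),"yaw",np.degrees(np.arctan2(*( (a-b)[[1,0]])))-90,np.degrees(np.arctan2(*((a-d)[[1,0]]))))
print("slot roof",[f(p,14) for p in[(301,60),(420,104),(394,185),(277,140)]])
print("knob",f((247,223),47),"keeper",f((368,248),15))
S=lambda p:np.array(p)/2.4+[130,80]; D=lambda p:(np.array(p)-[480,0])/2.857+[195,110]
print("knob3",tri([(c,W((247,223))),(cs,S((362,367))),(cd,D((644,395)))]))
print("trayc1",tri([(c,W((441,93))),(cs,S((222,372))),(cd,D((527,327)))]))
print("trayc2",tri([(c,W((685,203))),(cs,S((130,255))),(cd,D((545,190)))]))
print("plate rough", [f(p,6) for p in [(213,82),(218,0),(78,68)]])
```

```text
corners [665.9  55.2  16. ] [ 671.3 -147.    16. ] [491.7  45.8  16. ] y-len 202.3 x-len 174.4
centre [581.5 -50.6  16. ] yaw 1.5369299140339052 3.083429480888681
slot roof [array([648.2, 152.9]), array([653.5,  65.5]), array([594.6,  59.8]), array([591.3, 149.6])]
knob [534.7 143.9] keeper [544.   59.2]
knob3 (array([531.58052842, 145.75665634,  32.08686529]), [1.1649325685328007, 2.6129612820419887, 1.8778307588896217])
trayc1 (array([663.39785813,  55.87173113,  11.3542297 ]), [3.1410738721251477, 2.4820047881332252, 1.751182512830543])
trayc2 (array([ 672.2781774 , -146.78233877,    7.12038485]), [4.869436298718038, 4.8508473226071676, 0.23929501325823468])
plate rough [array([611. , 207.9]), array([664. , 222.5]), array([583.9, 305.2])]
```

Request:
arm_command --rows '[{"dp":[0.22,-0.77,0],"rotation":[0,0,0],"jaw":40},{"dp":[0.22,-0.77,0],"rotation":[0,0,0],"jaw":40},{"dp":[0.22,-0.77,0],"rotation":[0,0,0],"jaw":40},{"dp":[0.22,-0.77,0],"rotation":[0,0,0],"jaw":40},{"dp":[0,0,1],"rotation":[0,0,0],"jaw":40},{"dp":[0,0,1],"rotation":[0,0,0],"jaw":40},{"dp":[0,0,1],"rotation":[0,0,0],"jaw":40},{"dp":[0,0,1],"rotation":[0,0,0],"jaw":40}]'

```text
t: 3.9
position: [535.4, 142.7, 101.2]
tcp_rot: [[0.921, 0.389, 0.0], [0.389, -0.921, -0.001], [-0.0, 0.001, -1.0]]
wrist_force: [-0.4, -0.1, -0.5]
finger_gap: 41.2
gripper_force: 0.0
```

Request:
arm_command --rows '[{"dp":[0,0,0.8],"rotation":[0,0,0],"jaw":40},{"dp":[0,0,0.8],"rotation":[0,0,0],"jaw":40},{"dp":[0,0,0.5],"rotation":[0,0,0],"jaw":40},{"dp":[0,0,0.5],"rotation":[0,0,0],"jaw":40},{"dp":[0,0,0],"rotation":[0,0,0],"jaw":40}]'

```text
t: 4.4
position: [533.7, 144.3, 22.7]
tcp_rot: [[0.92, 0.392, -0.003], [0.392, -0.92, -0.001], [-0.003, -0.0, -1.0]]
wrist_force: [0.5, -0.4, 0.4]
finger_gap: 40.1
gripper_force: 0.0
```

Request:
arm_command --squeeze 15 --rows '[{"dp":[0,0,0],"rotation":[0,0,0],"jaw":0},{"dp":[0,0,0],"rotation":[0,0,0],"jaw":0},{"dp":[0,0,0],"rotation":[0,0,0],"jaw":0},{"dp":[0,0,0],"rotation":[0,0,0],"jaw":0},{"dp":[0,0,0],"rotation":[0,0,0],"jaw":0}]'

```text
t: 4.9
position: [535.3, 145.7, 25.1]
tcp_rot: [[0.92, 0.393, 0.001], [0.393, -0.92, -0.0], [0.001, 0.001, -1.0]]
wrist_force: [1.8, -0.4, 1.2]
finger_gap: 11.4
gripper_force: 15.0
```

Request:
arm_command --rows '[{"dp":[0.095,-0.255,0],"rotation":[0,0,0],"jaw":0},{"dp":[0.095,-0.255,0],"rotation":[0,0,0],"jaw":0},{"dp":[0.095,-0.255,0],"rotation":[0,0,0],"jaw":0},{"dp":[0.095,-0.255,0],"rotation":[0,0,0],"jaw":0},{"dp":[0.095,-0.255,0],"rotation":[0,0,0],"jaw":0},{"dp":[0.095,-0.255,0],"rotation":[0,0,0],"jaw":0},{"dp":[0.095,-0.255,0],"rotation":[0,0,0],"jaw":0},{"dp":[0.095,-0.255,0],"rotation":[0,0,0],"jaw":0},{"dp":[0.095,-0.255,0],"rotation":[0,0,0],"jaw":0},{"dp":[0.07,-0.19,0],"rotation":[0,0,0],"jaw":0}]'

```text
t: 5.9
position: [532.7, 221.5, 24.9]
tcp_rot: [[0.92, 0.392, 0.002], [0.392, -0.92, -0.007], [-0.001, 0.007, -1.0]]
wrist_force: [4.6, -17.8, 12.0]
finger_gap: 11.6
gripper_force: 15.0
```

Request:
arm_command --rows '[{"dp":[0,0,0],"rotation":[0,0,0],"jaw":0},{"dp":[0,0,0],"rotation":[0,0,0],"jaw":0},{"dp":[0,0,0],"rotation":[0,0,0],"jaw":0}]'

```text
t: 6.2
position: [532.7, 221.3, 24.9]
tcp_rot: [[0.921, 0.391, 0.001], [0.391, -0.921, -0.005], [-0.001, 0.006, -1.0]]
wrist_force: [5.0, -9.8, 8.0]
finger_gap: 11.5
gripper_force: 15.0
```

Request:
arm_command --rows '[{"dp":[0,0,0],"rotation":[0,0,0],"jaw":40},{"dp":[0,0,0],"rotation":[0,0,0],"jaw":40},{"dp":[0,0,-0.6],"rotation":[0,0,0],"jaw":40},{"dp":[0,0,-0.9],"rotation":[0,0,0],"jaw":40},{"dp":[0.5,0,-0.9],"rotation":[0,0,0],"jaw":40},{"dp":[0.5,-0.2,-0.9],"rotation":[0,0,0],"jaw":40},{"dp":[0,0,-0.9],"rotation":[0,0,0],"jaw":40},{"dp":[0,0,-0.9],"rotation":[0,0,0],"jaw":40},{"dp":[0,0,0],"rotation":[0,0,0],"jaw":40},{"dp":[0,0,0],"rotation":[0,0,0],"jaw":40}]'

```text
t: 7.2
position: [554.6, 243.8, 176.7]
tcp_rot: [[0.919, 0.394, -0.002], [0.394, -0.919, 0.001], [-0.002, -0.001, -1.0]]
wrist_force: [-0.1, -0.4, -0.7]
finger_gap: 40.5
gripper_force: 0.0
```

Run:
```python
from h import *
st(); snap("w3"); save("scene","pics/scene1.png")
im=cv2.imread("pics/w3.png"); cv2.imwrite("pics/w3b.png",cv2.resize(im,(768,576),interpolation=2))
```

```text
t7.2 p [554.6 243.8 176.7] psi 23.2 z [-0.002  0.001 -1.   ] q [   3.8   18.2  -36.5   92.1   11.    73.5 -101.2] F [-0.1 -0.4 -0.7] gap 40.5 gf 0.0
```

View pics/w3b.png

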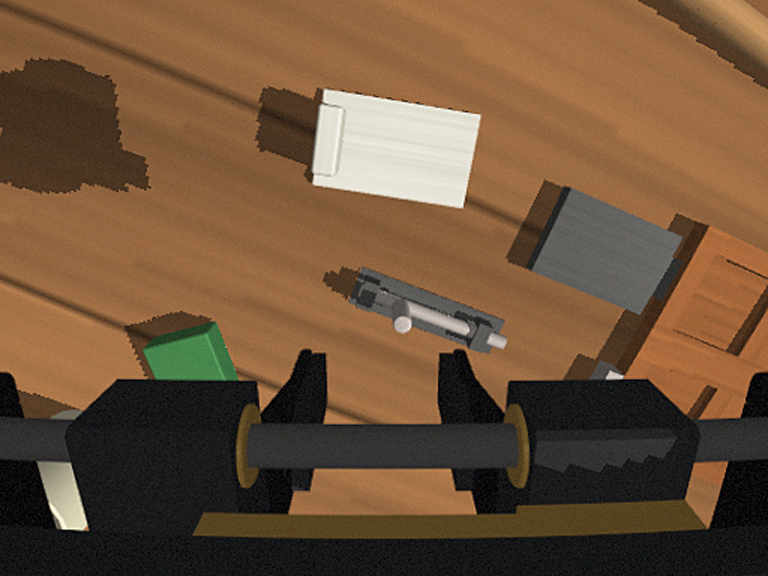

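Bolt is drawn: the knob is at (401,324). Plate corners are (480,114), (463,207), (313,186) and (323,88), and its bar top is at (329,141).

Run:
```python
from h import *
c=pickle.load(open("pics/w3.pkl","rb"))
f=lambda p,z:onz(c,np.array(p)/1.5,z)[:2]
P=np.array([f(p,6) for p in[(480,114),(463,207),(313,186),(323,88)]])
B=np.array([f(p,40) for p in[(320,104),(346,108),(338,176),(313,174)]])
print(P.round(1),np.linalg.norm(np.diff(P,axis=0),axis=1),P.mean(0))
print("bar",B.round(1),np.linalg.norm(np.diff(B,axis=0),axis=1),B.mean(0))
ang=lambda v:np.degrees(np.arctan2(v[1],v[0]))
print("plate x ang",ang(P[1]-P[2]),ang(P[0]-P[3]),"y ang-90",ang(P[0]-P[1])-90,"bar",ang(B[0]-B[3])-90,ang(B[1]-B[2])-90)
S=[f(p,14) for p in[(570,187),(530,268),(640,313),(683,235)]];print("slot",np.round(S,1),"knob",f((402,324),47))
w=ctrl.get_calibration("side")
```

```text
[[667.7 225.1]
 [610.  209.4]
 [583.5 305.8]
 [642.8 322.2]] [ 59.7766028  100.02225174  61.49083686] [626.01134136 265.59223355]
bar [[633.  315.9]
 [636.7 301.5]
 [599.6 291.4]
 [594.9 305.3]] [14.8700295  38.44963663 14.69349554] [616.04654499 303.53107278]
plate x ang -74.62483945800024 -75.60470659274029 y ang-90 -74.76103929806176 bar -74.48488396026244 -74.77469820685707
slot [[650.3 152.8]
 [591.8 151.4]
 [594.4  63.2]
 [654.5  65.1]] knob [532.0355281  220.68798321]
```

Request:
arm_command --rows '[{"dp":[0,0,0],"rotation":[0,0,1],"jaw":45},{"dp":[0,0,0],"rotation":[0,0,1],"jaw":45},{"dp":[0.83,-0.47,0],"rotation":[0,0,0],"jaw":45},{"dp":[0.83,-0.47,0],"rotation":[0,0,0],"jaw":45},{"dp":[0.83,-0.47,0],"rotation":[0,0,0],"jaw":45},{"dp":[0,0,1],"rotation":[0,0,0],"jaw":45},{"dp":[0,0,1],"rotation":[0,0,0],"jaw":45},{"dp":[0,0,1],"rotation":[0,0,0],"jaw":45}]'

```text
t: 8.1
position: [615.7, 302.9, 84.3]
tcp_rot: [[0.965, 0.262, -0.003], [0.262, -0.965, -0.001], [-0.004, -0.0, -1.0]]
wrist_force: [0.9, -0.4, -0.1]
finger_gap: 44.9
gripper_force: 0.0
```

Request:
arm_command --rows '[{"dp":[0,0,0],"rotation":[0,0,0],"jaw":45},{"dp":[0,0,0.7],"rotation":[0,0,0],"jaw":45},{"dp":[0,0,0.6],"rotation":[0,0,0],"jaw":45},{"dp":[0,0,0.5],"rotation":[0,0,0],"jaw":45},{"dp":[0,0,0.5],"rotation":[0,0,0],"jaw":45},{"dp":[0,0,0],"rotation":[0,0,0],"jaw":45}]'

```text
t: 8.7
position: [615.6, 301.8, 15.8]
tcp_rot: [[0.965, 0.261, -0.004], [0.261, -0.965, -0.002], [-0.004, 0.001, -1.0]]
wrist_force: [-0.3, -0.7, -0.8]
finger_gap: 45.1
gripper_force: 0.0
```

Request:
arm_command --squeeze 35 --rows '[{"dp":[0,0,0],"rotation":[0,0,0],"jaw":0},{"dp":[0,0,0],"rotation":[0,0,0],"jaw":0},{"dp":[0,0,0],"rotation":[0,0,0],"jaw":0},{"dp":[0,0,0],"rotation":[0,0,0],"jaw":0},{"dp":[0,0,0],"rotation":[0,0,0],"jaw":0},{"dp":[0,0,-0.5],"rotation":[0,0,0],"jaw":0},{"dp":[0,0,-1],"rotation":[0,0,0],"jaw":0},{"dp":[0,0,0],"rotation":[0,0,0],"jaw":0}]'

```text
t: 9.5
position: [620.0, 304.4, 68.7]
tcp_rot: [[0.965, 0.261, 0.007], [0.261, -0.965, 0.003], [0.008, -0.001, -1.0]]
wrist_force: [0.7, 1.5, -1.1]
finger_gap: 14.0
gripper_force: 35.0
```

Request:
arm_command --rows '[{"dp":[0,0,-0.8],"rotation":[0,0,-1],"jaw":0},{"dp":[0,0,0],"rotation":[0,0,-1],"jaw":0},{"dp":[0,0,0],"rotation":[0,0,-1],"jaw":0},{"dp":[0,0,0],"rotation":[0,0,-1],"jaw":0},{"dp":[0,0,0],"rotation":[0,0,-1],"jaw":0},{"dp":[0,0,0],"rotation":[0,0,-1],"jaw":0},{"dp":[0,0,0],"rotation":[0,0,-1],"jaw":0},{"dp":[0,0,0],"rotation":[0,0,-1],"jaw":0},{"dp":[0,0,0],"rotation":[0,0,-1],"jaw":0},{"dp":[0,0,0],"rotation":[0,0,-1],"jaw":0}]'

```text
t: 10.5
position: [617.0, 302.3, 87.2]
tcp_rot: [[0.569, 0.822, -0.001], [0.822, -0.569, -0.001], [-0.001, 0.0, -1.0]]
wrist_force: [0.6, -0.5, -2.2]
finger_gap: 13.9
gripper_force: 35.0
```

Request:
arm_command --rows '[{"dp":[0,0,0],"rotation":[0,0,-1],"jaw":0},{"dp":[0,0,0],"rotation":[0,0,-1],"jaw":0},{"dp":[0,0,0],"rotation":[0,0,-1],"jaw":0},{"dp":[0,0,0],"rotation":[0,0,-1],"jaw":0},{"dp":[0,0,0],"rotation":[0,0,-1],"jaw":0},{"dp":[0,0,0],"rotation":[0,0,-1],"jaw":0},{"dp":[0,0,0],"rotation":[0,0,-1],"jaw":0},{"dp":[0,0,0],"rotation":[0,0,-1],"jaw":0},{"dp":[0,0,0],"rotation":[0,0,-1],"jaw":0},{"dp":[0,0,0],"rotation":[0,0,-0.2],"jaw":0}]'

```text
t: 11.5
position: [617.1, 302.2, 87.1]
tcp_rot: [[-0.034, 0.999, -0.001], [0.999, 0.034, -0.001], [-0.001, -0.001, -1.0]]
wrist_force: [-0.3, -0.7, -2.3]
finger_gap: 13.8
gripper_force: 35.0
```

```bash
python3 -c "
from h import *
st()"
```

```text
t11.5 p [617.1 302.2  87.1] psi 92.0 z [-0.001 -0.001 -1.   ] q [  4.9  36.3 -47.6  84.7  27.6  71.2 -44.1] F [-0.3 -0.7 -2.3] gap 13.8 gf 35.0
```

Request:
arm_command --rows '[{"dp":[-0.93,-0.09,0],"rotation":[0,0,0],"jaw":0},{"dp":[-0.93,-0.09,0],"rotation":[0,0,0],"jaw":0},{"dp":[-0.93,-0.09,0],"rotation":[0,0,0],"jaw":0},{"dp":[-0.93,-0.09,0],"rotation":[0,0,0],"jaw":0},{"dp":[-0.93,-0.09,0],"rotation":[0,0,0],"jaw":0},{"dp":[-0.93,-0.09,0],"rotation":[0,0,0],"jaw":0},{"dp":[-0.93,-0.09,0],"rotation":[0,0,0],"jaw":0},{"dp":[-0.93,-0.09,0],"rotation":[0,0,0],"jaw":0},{"dp":[-0.93,-0.09,0],"rotation":[0,0,0],"jaw":0},{"dp":[-0.93,-0.09,0],"rotation":[0,0,0],"jaw":0}]'

```text
t: 12.5
position: [599.3, 21.6, 87.6]
tcp_rot: [[-0.032, 0.999, -0.0], [0.999, 0.032, -0.001], [-0.001, -0.0, -1.0]]
wrist_force: [-0.7, -0.1, -1.8]
finger_gap: 13.6
gripper_force: 35.0
```

Request:
arm_command --rows '[{"dp":[0,0,0],"rotation":[0,0,0],"jaw":0},{"dp":[0,0,0],"rotation":[0,0,0],"jaw":0},{"dp":[0,0,0],"rotation":[0,0,0],"jaw":0}]'

```text
t: 12.8
position: [599.6, 24.3, 87.7]
tcp_rot: [[-0.035, 0.999, 0.0], [0.999, 0.035, 0.001], [0.001, 0.0, -1.0]]
wrist_force: [-0.0, -0.1, -2.2]
finger_gap: 13.9
gripper_force: 35.0
```

Run:
```python
from h import *
st(); snap("w4")
im=cv2.imread("pics/w4.png"); cv2.imwrite("pics/w4b.png",cv2.resize(im,(768,576),interpolation=2))
```

```text
t12.8 p [599.6  24.3  87.7] psi 92.0 z [ 0.     0.001 -1.   ] q [ 34.7  25.8 -49.   98.1  21.1  65.7 -18.4] F [-0.  -0.1 -2.2] gap 13.9 gf 35.0
```

View pics/w4b.png

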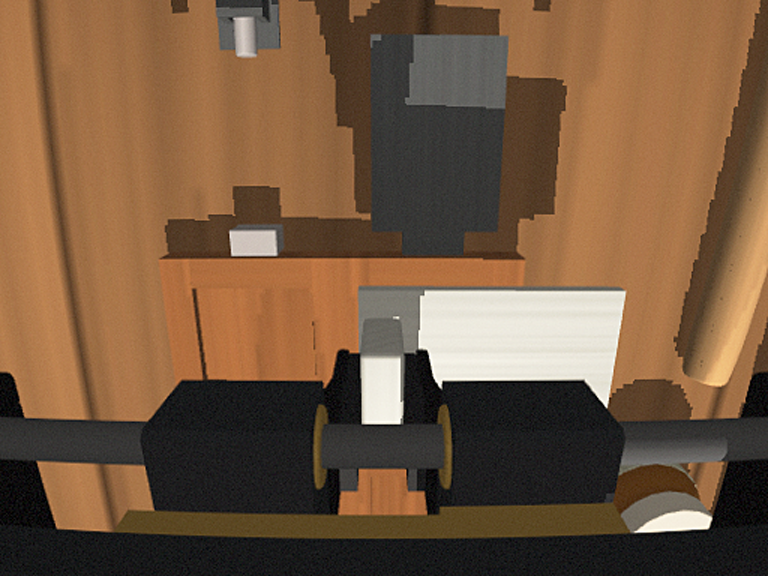

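The close view shows the slot roof corners at (371,36), (508,36), (497,233) and (373,232), and the tray's +y edge from (160,256) to (524,258). The held plate's +y edge runs from (359,288) to (625,290), parallel to the tray.

Run:
```python
from h import *
c=pickle.load(open("pics/w4.pkl","rb"))
f=lambda p,z:onz(c,np.array(p)/1.5,z)[:2]
ang=lambda v:np.degrees(np.arctan2(v[1],v[0])).round(2)
S=np.array([f(p,14) for p in[(371,36),(508,36),(497,233),(373,232)]]);print("slot",S.round(1),"mid front",(S[0]+S[3])/2,"centre",S.mean(0),"ang sides",ang(S[0]-S[3])-90,ang(S[1]-S[0]),ang(S[2]-S[3]))
T=[f(p,16) for p in[(160,256),(524,258)]];print("tray edge",np.round(T,1),ang(T[1]-T[0]),np.linalg.norm(T[1]-T[0]))
for zt in(70,75,80):
    a,b=f((359,288),zt),f((625,290),zt);print(zt,a.round(1),b.round(1),np.linalg.norm(a-b).round(1),ang(b-a))
# global fit of tray pose: model pts vs w2,w3,w4
from scipy.optimize import least_squares
obs=[]
M={"t++":(89,100,16),"t+-":(89,-100,16),"t-+":(-89,100,16),"f+":(15,199.5,14),"f-":(15,112.5,14),"kk":(0,0,0)}
def add(fn,d):
    cc=pickle.load(open(f"pics/{fn}.pkl","rb"))
    for k,p in d.items(): obs.append((cc,M[k],np.array(p)/1.5))
add("w2",{"t++":(441,93),"t+-":(685,203),"t-+":(358,315),"f+":(277,140),"f-":(394,185)})
add("w3",{"f+":(530,268),"f-":(640,313)})
add("w4",{"f+":(371,36),"f-":(373,232),"t-+":(160,256),"t++":(524,258)})
def r(v):
    o=[]
    R=np.array([[np.cos(v[2]),-np.sin(v[2]),0],[np.sin(v[2]),np.cos(v[2]),0],[0,0,1]])
    for cc,m,p in obs: o+=list((proj(cc,R@np.array(m)+[v[0],v[1],0])[0]-p))
    return np.array(o)
s=least_squares(r,[581,-50,.04],loss="soft_l1");print(s.x[:2],np.degrees(s.x[2]));print(r(s.x).reshape(-1,2).round(1).tolist())
```

```text
slot [[590.8 149.4]
 [650.5 152.1]
 [653.7  64.7]
 [594.3  63. ]] mid front [592.57638581 106.18930763] centre [622.34730319 107.29351015] ang sides 2.3400000000000034 2.58 1.66
tray edge [[490.9  48.4]
 [667.6  53.4]] 1.63 176.78218594011489
70 [590.3  52. ] [692.4  54.8] 102.1 1.58
75 [590.5  53.5] [689.8  56.2] 99.3 1.58
80 [590.7  55. ] [687.1  57.7] 96.4 1.58
[581.61353721 -49.78958303] 1.5050490976660507
[[3.2, -0.8], [1.1, -1.4], [-2.1, 0.6], [-0.3, -0.3], [-3.1, -0.4], [0.9, 0.9], [-0.3, 0.6], [0.9, -1.0], [-1.0, -0.2], [-1.1, 0.7], [0.3, 1.2]]
```

Request:
arm_command --rows '[{"dp":[0.69,-0.88,0],"rotation":[0,0,0],"jaw":0},{"dp":[0.69,-0.88,0],"rotation":[0,0,0],"jaw":0},{"dp":[0.69,-0.88,0],"rotation":[0,0,0],"jaw":0},{"dp":[0.69,-0.88,0],"rotation":[0,0,0],"jaw":0},{"dp":[0,0,0],"rotation":[0,0,0],"jaw":0},{"dp":[0,0,0.8],"rotation":[0,0,0],"jaw":0},{"dp":[0,0,0.7],"rotation":[0,0,0],"jaw":0},{"dp":[0,0,0.5],"rotation":[0,0,0],"jaw":0},{"dp":[0,0,0],"rotation":[0,0,0],"jaw":0},{"dp":[0,0,0],"rotation":[0,0,0],"jaw":0}]'

```text
t: 13.85
position: [491.5, 102.9, 27.7]
tcp_rot: [[-0.035, 0.999, -0.0], [0.999, 0.035, 0.001], [0.001, -0.0, -1.0]]
wrist_force: [0.7, -0.2, -2.2]
finger_gap: 13.8
gripper_force: 35.0
```

Run:
```python
from h import *
st(); snap("w5")
im=cv2.imread("pics/w5.png"); cv2.imwrite("pics/w5b.png",cv2.resize(im,(768,576),interpolation=2))
```

```text
t13.8 p [491.5 102.9  27.7] psi 92.0 z [-0.     0.001 -1.   ] q [ 32.6  19.2 -52.9 114.3  18.6  55.3 -27.6] F [ 0.7 -0.2 -2.2] gap 13.8 gf 35.0
```

View pics/w5b.png

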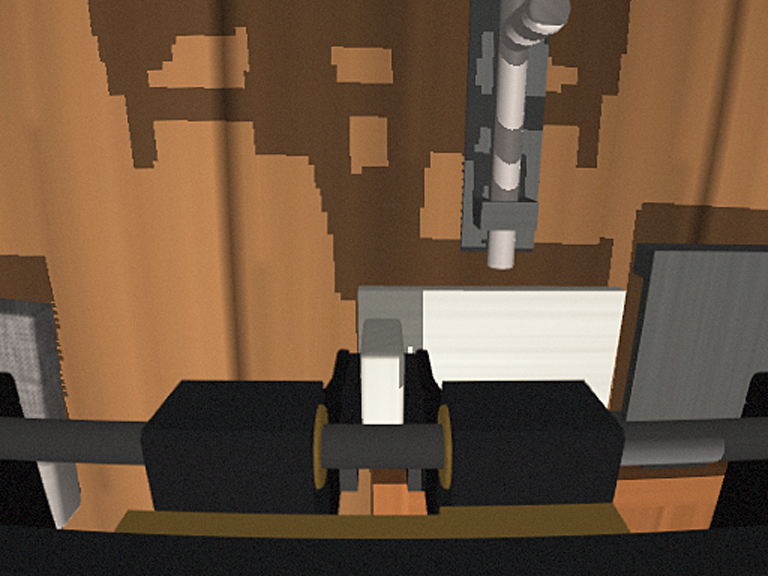

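The plate is in front of the mouth. Its front +y corner is at (625,290) and the slot's outer front +y corner at about (649,247), with the bolt nose clear at (500,265).

Run:
```python
from h import *
c=pickle.load(open("pics/w5.pkl","rb"))
f=lambda p,z:onz(c,np.array(p)/1.5,z)[:2].round(1)
for z in(12,15,18): print(z,f((359,288),z),f((625,290),z),np.linalg.norm(f((359,288),z)-f((625,290),z)))
print("slot corner",f((651,248),14), f((760,248),14))
im=cv2.imread("pics/w5.png"); cv2.imwrite("pics/w5c.png",cv2.resize(im[145:225,370:512],None,fx=5,fy=5,interpolation=2))
```

```text
12 [482.4 131.2] [583.3 134. ] 100.9388428703242
15 [482.5 132.1] [581.8 134.8] 99.33670016665538
18 [482.6 133. ] [580.2 135.7] 97.63733916898802
slot corner [589.4 151. ] [633.4 153. ]
```

View pics/w5c.png

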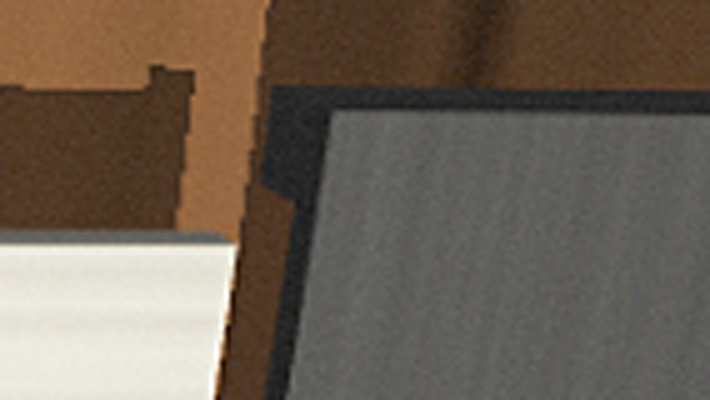

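Crop: the slot's inner wall foot is at (262,190), the roof's lower front edge starts at (295,200), the roof corner is at (330,108) and the plate's top corner is at (235,242).

Run:
```python
from h import *
c=pickle.load(open("pics/w5.pkl","rb"))
f=lambda p,z:onz(c,np.array(p)/5+[370,145],z)[:2].round(1)
print("inner wall",f((262,190),0),f((295,200),9),"roof corner",f((330,108),14),"outer foot",f((272,88),0))
print("plate top corner",f((235,242),18),"edge bottom",f((0,229),12),f((215,231),12),"edge top",f((0,243),18))
```

```text
inner wall [592.1 137.1] [591.4 138.4] roof corner [590.7 150.4] outer foot [591.  149.6]
plate top corner [580.4 135.7] edge bottom [555.9 134.5] [580.9 135.2] edge top [553.8 134.6]
```

Request:
arm_command --rows '[{"dp":[0.013,0,0.2],"rotation":[0,0,0],"jaw":0},{"dp":[0,0,0.16],"rotation":[0,0,0],"jaw":0},{"dp":[0,0,0],"rotation":[0,0,0],"jaw":0},{"dp":[0,0.2,0],"rotation":[0,0,0],"jaw":0},{"dp":[0,0.2,0],"rotation":[0,0,0],"jaw":0},{"dp":[0,0.2,0],"rotation":[0,0,0],"jaw":0},{"dp":[0,0.2,0],"rotation":[0,0,0],"jaw":0},{"dp":[0,0,0],"rotation":[0,0,0],"jaw":0}]'

```text
t: 14.7
position: [512.1, 104.5, 18.8]
tcp_rot: [[-0.034, 0.999, -0.008], [0.999, 0.034, -0.003], [-0.003, -0.008, -1.0]]
wrist_force: [-16.7, -0.8, 26.6]
finger_gap: 13.9
gripper_force: 35.0
```

Request:
arm_command --rows '[{"dp":[0,0,-0.05],"rotation":[0,0,0],"jaw":0},{"dp":[0,0,-0.03],"rotation":[0,0,0],"jaw":0},{"dp":[0,0,0],"rotation":[0,0,0],"jaw":0},{"dp":[0,0,0],"rotation":[0,0,0],"jaw":0}]'

```text
t: 15.1
position: [515.6, 103.7, 19.1]
tcp_rot: [[-0.034, 0.999, 0.001], [0.999, 0.034, 0.001], [0.001, 0.001, -1.0]]
wrist_force: [-0.2, 1.9, -0.8]
finger_gap: 13.4
gripper_force: 34.9
```

Request:
arm_command --rows '[{"dp":[0,0.17,0],"rotation":[0,0,0],"jaw":0},{"dp":[0,0.17,0],"rotation":[0,0,0],"jaw":0},{"dp":[0,0.17,0],"rotation":[0,0,0],"jaw":0},{"dp":[0,0.17,0],"rotation":[0,0,0],"jaw":0},{"dp":[0,0.17,0],"rotation":[0,0,0],"jaw":0},{"dp":[0,0.17,0],"rotation":[0,0,0],"jaw":0},{"dp":[0,0.1,0],"rotation":[0,0,0],"jaw":0},{"dp":[0,0,0],"rotation":[0,0,0],"jaw":0}]'

```text
t: 15.9
position: [549.8, 104.9, 19.1]
tcp_rot: [[-0.034, 0.999, 0.001], [0.999, 0.034, 0.001], [0.001, 0.001, -1.0]]
wrist_force: [-0.4, 3.5, -2.2]
finger_gap: 13.6
gripper_force: 34.9
```

Request:
arm_command --rows '[{"dp":[0,0.07,0],"rotation":[0,0,0],"jaw":0},{"dp":[0,0.07,0],"rotation":[0,0,0],"jaw":0},{"dp":[0,0.07,0],"rotation":[0,0,0],"jaw":0},{"dp":[0,0,0],"rotation":[0,0,0],"jaw":0}]'

```text
t: 16.3
position: [552.6, 105.1, 18.9]
tcp_rot: [[-0.034, 0.999, -0.005], [0.999, 0.034, -0.001], [-0.001, -0.005, -1.0]]
wrist_force: [-10.2, 2.8, 5.4]
finger_gap: 13.7
gripper_force: 34.9
```

Request:
arm_command --rows '[{"dp":[0,0,0],"rotation":[0,0,0],"jaw":30},{"dp":[0,0,0],"rotation":[0,0,0],"jaw":30},{"dp":[0,0,0],"rotation":[0,0,0],"jaw":30},{"dp":[0,0,-0.9],"rotation":[0,0,0],"jaw":40},{"dp":[0,0,-0.9],"rotation":[0,0,0],"jaw":40},{"dp":[0.97,-0.14,-0.2],"rotation":[0,0,0],"jaw":40},{"dp":[0.97,-0.14,0],"rotation":[0,0,0],"jaw":40},{"dp":[0.97,-0.14,0],"rotation":[0,0,0],"jaw":40},{"dp":[0.97,-0.14,0],"rotation":[0,0,0],"jaw":40},{"dp":[0,0,0],"rotation":[0,0,0],"jaw":40}]'

```text
t: 17.3
position: [533.9, 225.3, 80.2]
tcp_rot: [[-0.04, 0.999, 0.002], [0.999, 0.04, 0.003], [0.003, 0.002, -1.0]]
wrist_force: [-0.4, 0.0, -0.1]
finger_gap: 39.9
gripper_force: 0.0
```

Run:
```python
from h import *
st(); snap("w6"); a=save("scene","pics/scene2.png")[:,:,::-1]
w=cv2.imread("pics/w6.png")
o=np.hstack([cv2.resize(a[200:340,210:330],(400,467),interpolation=2),cv2.resize(w[:,:],(400,300),interpolation=2)[0:300] if 0 else cv2.copyMakeBorder(cv2.resize(w,(400,300),interpolation=2),0,167,0,0,0)])
cv2.imwrite("pics/c6.png",o)
```

```text
t17.3 p [533.9 225.3  80.2] psi 92.3 z [ 0.002  0.003 -1.   ] q [ 18.1  25.  -52.8 101.5  21.8  64.3 -39.6] F [-0.4  0.  -0.1] gap 39.9 gf 0.0
```

View pics/c6.png

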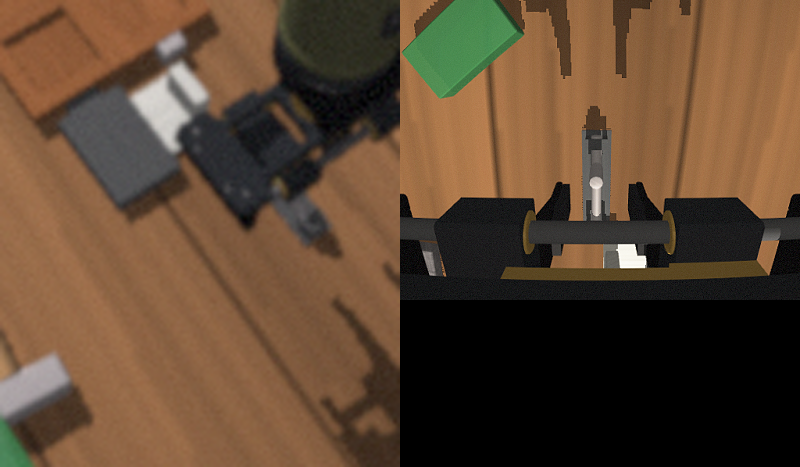

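The plate is in the slot with its bar showing at the mouth, and the drawn knob sits between the fingers. Next I'll grip it and shoot the bolt.

Request:
arm_command --rows '[{"dp":[-0.1,0,0.9],"rotation":[0,0,0],"jaw":40},{"dp":[0,0,0.9],"rotation":[0,0,0],"jaw":40},{"dp":[0,0,0.03],"rotation":[0,0,0],"jaw":40},{"dp":[0,0,0],"rotation":[0,0,0],"jaw":0},{"dp":[0,0,0],"rotation":[0,0,0],"jaw":0},{"dp":[0,0,0],"rotation":[0,0,0],"jaw":0},{"dp":[0,0,0],"rotation":[0,0,0],"jaw":0},{"dp":[0,0,0],"rotation":[0,0,0],"jaw":0}]'

```text
t: 18.2
position: [531.9, 217.7, 24.9]
tcp_rot: [[-0.035, 0.999, -0.005], [0.999, 0.035, -0.002], [-0.002, -0.005, -1.0]]
wrist_force: [-7.9, -2.1, 8.0]
finger_gap: 10.9
gripper_force: 35.0
```

Request:
arm_command --rows '[{"dp":[-0.26,0,0],"rotation":[0,0,0],"jaw":0},{"dp":[-0.26,0,0],"rotation":[0,0,0],"jaw":0},{"dp":[-0.26,0,0],"rotation":[0,0,0],"jaw":0},{"dp":[-0.26,0,0],"rotation":[0,0,0],"jaw":0},{"dp":[-0.26,0,0],"rotation":[0,0,0],"jaw":0},{"dp":[-0.26,0,0],"rotation":[0,0,0],"jaw":0},{"dp":[-0.26,0,0],"rotation":[0,0,0],"jaw":0},{"dp":[-0.26,0,0],"rotation":[0,0,0],"jaw":0},{"dp":[-0.26,0,0],"rotation":[0,0,0],"jaw":0},{"dp":[-0.26,0,0],"rotation":[0,0,0],"jaw":0}]'

```text
t: 19.2
position: [534.5, 141.4, 24.9]
tcp_rot: [[-0.036, 0.999, -0.004], [0.999, 0.036, 0.001], [0.001, -0.004, -1.0]]
wrist_force: [-7.8, 2.5, 7.5]
finger_gap: 10.9
gripper_force: 35.0
```

Request:
arm_command --rows '[{"dp":[-0.13,0,0],"rotation":[0,0,0],"jaw":0},{"dp":[-0.1,0,0],"rotation":[0,0,0],"jaw":0},{"dp":[0,0,0],"rotation":[0,0,0],"jaw":0},{"dp":[0,0,0],"rotation":[0,0,0],"jaw":0}]'

```text
t: 19.6
position: [534.6, 137.6, 24.9]
tcp_rot: [[-0.037, 0.999, -0.004], [0.999, 0.037, 0.005], [0.005, -0.003, -1.0]]
wrist_force: [-7.5, 7.2, 5.2]
finger_gap: 11.0
gripper_force: 35.0
```

Request:
arm_command --rows '[{"dp":[-0.1,0,0],"rotation":[0,0,0],"jaw":0},{"dp":[-0.07,0,0],"rotation":[0,0,0],"jaw":0},{"dp":[0,0,0],"rotation":[0,0,0],"jaw":0},{"dp":[0,0,0],"rotation":[0,0,0],"jaw":0}]'

```text
t: 20.0
position: [534.6, 137.5, 25.0]
tcp_rot: [[-0.04, 0.999, -0.002], [0.999, 0.04, 0.012], [0.012, -0.002, -1.0]]
wrist_force: [-5.4, 16.8, 0.8]
finger_gap: 11.0
gripper_force: 35.0
```

Force rose to 17 N with no motion, so the bolt is fully shot. I'll release and go to block A.

Request:
arm_command --rows '[{"dp":[0,0,0],"rotation":[0,0,0],"jaw":40},{"dp":[0,0,0],"rotation":[0,0,0],"jaw":40},{"dp":[0,0,0],"rotation":[0,0,0],"jaw":40},{"dp":[0,0,-0.9],"rotation":[0,0,0],"jaw":40},{"dp":[0,0,-0.9],"rotation":[0,0,0.75],"jaw":40},{"dp":[0,0,-1],"rotation":[0,0,0.75],"jaw":66},{"dp":[0,0,-1],"rotation":[0,0,0],"jaw":66},{"dp":[0,0,0],"rotation":[0,0,0],"jaw":66}]'

```text
t: 20.8
position: [540.9, 128.1, 143.0]
tcp_rot: [[0.071, 0.997, 0.009], [0.997, -0.071, -0.0], [0.0, 0.009, -1.0]]
wrist_force: [1.3, 0.2, 0.3]
finger_gap: 56.2
gripper_force: 0.0
```

Request:
arm_command --rows '[{"dp":[-0.98,0.13,0],"rotation":[0,0,0],"jaw":66},{"dp":[-0.98,0.13,0],"rotation":[0,0,0],"jaw":66},{"dp":[-0.98,0.13,0],"rotation":[0,0,0],"jaw":66},{"dp":[-0.98,0.13,0],"rotation":[0,0,0],"jaw":66},{"dp":[-0.98,0.13,0],"rotation":[0,0,0],"jaw":66},{"dp":[-0.98,0.13,0],"rotation":[0,0,0],"jaw":66},{"dp":[-0.98,0.13,0],"rotation":[0,0,0],"jaw":66},{"dp":[-0.98,0.13,0],"rotation":[0,0,0],"jaw":66},{"dp":[-0.98,0.13,0],"rotation":[0,0,0],"jaw":66},{"dp":[-0.98,0.13,0],"rotation":[0,0,0],"jaw":66}]'

```text
t: 21.8
position: [555.3, -170.3, 137.9]
tcp_rot: [[0.071, 0.997, -0.0], [0.997, -0.071, -0.001], [-0.001, -0.0, -1.0]]
wrist_force: [0.1, 0.2, 0.5]
finger_gap: 65.9
gripper_force: 0.0
```

Request:
arm_command --rows '[{"dp":[-0.98,0.13,0],"rotation":[0,0,0],"jaw":66},{"dp":[-0.98,0.13,0],"rotation":[0,0,0],"jaw":66},{"dp":[-0.98,0.13,0],"rotation":[0,0,0],"jaw":66},{"dp":[-0.98,0.13,0],"rotation":[0,0,0],"jaw":66},{"dp":[-0.98,0.13,0],"rotation":[0,0,0],"jaw":66},{"dp":[-0.98,0.13,0],"rotation":[0,0,0],"jaw":66},{"dp":[0,0,0],"rotation":[0,0,0],"jaw":66},{"dp":[0,0,0],"rotation":[0,0,0],"jaw":66},{"dp":[0,0,0],"rotation":[0,0,0],"jaw":66}]'

```text
t: 22.7
position: [566.7, -344.6, 138.0]
tcp_rot: [[0.069, 0.998, -0.0], [0.998, -0.069, 0.001], [0.001, -0.0, -1.0]]
wrist_force: [-0.8, 0.4, 0.0]
finger_gap: 65.9
gripper_force: 0.0
```

Run:
```python
from h import *
st(); c,_=snap("w7")
# where the known tops should appear, and green mask centroid
im=cv2.imread("pics/w7.png"); hsv=cv2.cvtColor(im,cv2.COLOR_BGR2HSV)
m=cv2.inRange(hsv,(45,80,110),(80,255,255)); n,l,s,ce=cv2.connectedComponentsWithStats(m)
for i in range(1,n):
    if s[i,4]>150: print(s[i],ce[i].round(1),onz(c,ce[i],60).round(1))
s=ctrl.camera("scene"); cv2.imwrite("pics/scene3.png",s[:,:,::-1])
```

```text
t22.7 p [ 566.7 -344.6  138. ] psi 86.0 z [-0.     0.001 -1.   ] q [ 59.   28.2 -40.5  86.   18.7  72.8  12.4] F [-0.8  0.4  0. ] gap 65.9 gf 0.0
[  90   48   93   47 3225] [130.5  69.1] [ 488.3 -240.7   60. ]
[ 221  213   69   28 1851] [255.3 226.8] [ 566.3 -363.3   60. ]
[ 111  214   69   30 1791] [144.8 227.7] [ 479.5 -358.4   60. ]
```

Request:
arm_command --rows '[{"dp":[-0.65,0.03,0],"rotation":[0,0,0],"jaw":66},{"dp":[0,0,0.9],"rotation":[0,0,0],"jaw":66},{"dp":[0,0,0.9],"rotation":[0,0,0],"jaw":66},{"dp":[0,0,0.9],"rotation":[0,0,0],"jaw":66},{"dp":[0,0,0.6],"rotation":[0,0,0],"jaw":66},{"dp":[0,0,0.43],"rotation":[0,0,0],"jaw":66},{"dp":[0,0,0],"rotation":[0,0,0],"jaw":66},{"dp":[0,0,0],"rotation":[0,0,0],"jaw":66}]'

```text
t: 23.6
position: [566.7, -365.9, 27.1]
tcp_rot: [[0.071, 0.997, 0.001], [0.997, -0.071, -0.001], [-0.001, 0.001, -1.0]]
wrist_force: [0.2, -0.6, 0.4]
finger_gap: 66.1
gripper_force: 0.0
```

Request:
arm_command --squeeze 30 --rows '[{"dp":[0,0,0],"rotation":[0,0,0],"jaw":40},{"dp":[0,0,0],"rotation":[0,0,0],"jaw":40},{"dp":[0,0,0],"rotation":[0,0,0],"jaw":40},{"dp":[0,0,0],"rotation":[0,0,0],"jaw":40},{"dp":[0,0,0],"rotation":[0,0,0],"jaw":40}]'

```text
t: 24.1
position: [566.5, -365.9, 27.6]
tcp_rot: [[0.071, 0.997, 0.001], [0.997, -0.071, -0.001], [-0.001, 0.001, -1.0]]
wrist_force: [-1.7, 0.9, 5.9]
finger_gap: 53.8
gripper_force: 29.9
```

Request:
arm_command --rows '[{"dp":[0,0,-0.6],"rotation":[0,0,0],"jaw":40},{"dp":[0,0,-1],"rotation":[0,0,0],"jaw":40},{"dp":[0.5,0,-1],"rotation":[0,0,0],"jaw":40},{"dp":[1,0.05,-0.9],"rotation":[0,0,0.5],"jaw":40},{"dp":[1,0.1,-0.9],"rotation":[0,0,0.5],"jaw":40},{"dp":[1,0.1,0],"rotation":[0,0,0],"jaw":40},{"dp":[1,0.1,0],"rotation":[0,0,0],"jaw":40},{"dp":[1,0.1,0],"rotation":[0,0,0],"jaw":40},{"dp":[1,0.1,0],"rotation":[0,0,0],"jaw":40},{"dp":[1,0.1,0],"rotation":[0,0,0],"jaw":40}]'

```text
t: 25.1
position: [612.8, -143.6, 159.0]
tcp_rot: [[0.14, 0.99, 0.0], [0.99, -0.14, -0.0], [-0.0, 0.0, -1.0]]
wrist_force: [-0.2, 0.4, -1.5]
finger_gap: 53.8
gripper_force: 29.9
```

Request:
arm_command --rows '[{"dp":[0,0,0],"rotation":[0,0,1],"jaw":40},{"dp":[0,0,0],"rotation":[0,0,1],"jaw":40},{"dp":[0,0,0],"rotation":[0,0,1],"jaw":40},{"dp":[0,0,0],"rotation":[0,0,1],"jaw":40},{"dp":[0,0,0],"rotation":[0,0,1],"jaw":40},{"dp":[0,0,0],"rotation":[0,0,1],"jaw":40},{"dp":[0,0,0],"rotation":[0,0,1],"jaw":40},{"dp":[0,0,0],"rotation":[0,0,1],"jaw":40},{"dp":[0,0,0],"rotation":[0,0,1],"jaw":40},{"dp":[0,0,0],"rotation":[0,0,1],"jaw":40}]'

```text
t: 26.1
position: [612.6, -144.5, 158.9]
tcp_rot: [[0.746, 0.666, 0.0], [0.666, -0.746, 0.0], [0.0, 0.0, -1.0]]
wrist_force: [0.0, 0.8, -2.5]
finger_gap: 54.0
gripper_force: 29.9
```

Request:
arm_command --rows '[{"dp":[0,0,0],"rotation":[0,0,1],"jaw":40},{"dp":[0,0,0],"rotation":[0,0,1],"jaw":40},{"dp":[0,0,0],"rotation":[0,0,1],"jaw":40},{"dp":[0,0,0],"rotation":[0,0,1],"jaw":40},{"dp":[0,0,0],"rotation":[0,0,1],"jaw":40},{"dp":[0,0,0],"rotation":[0,0,1],"jaw":40},{"dp":[0,0,0],"rotation":[0,0,1],"jaw":40},{"dp":[0,0,0],"rotation":[0,0,1],"jaw":40},{"dp":[0,0,0],"rotation":[0,0,1],"jaw":40},{"dp":[0,0,0],"rotation":[0,0,1],"jaw":40}]'

```text
t: 27.1
position: [612.6, -144.5, 158.9]
tcp_rot: [[1.0, 0.031, 0.0], [0.031, -1.0, 0.0], [0.0, -0.0, -1.0]]
wrist_force: [0.5, 1.2, -0.4]
finger_gap: 53.9
gripper_force: 29.9
```

```bash
python3 -c "
from h import *
st()"
```

```text
t27.1 p [ 612.6 -144.5  158.9] psi 1.8 z [ 0.  0. -1.] q [ 35.6  20.8 -31.   90.1  11.1  72.1 -85.3] F [ 0.5  1.2 -0.4] gap 53.9 gf 29.9
```

Request:
arm_command --rows '[{"dp":[0,0,0],"rotation":[0,1,0],"jaw":40},{"dp":[0,0,0],"rotation":[0,1,0],"jaw":40},{"dp":[0,0,0],"rotation":[0,1,0],"jaw":40},{"dp":[0,0,0],"rotation":[0,1,0],"jaw":40},{"dp":[0,0,0],"rotation":[0,1,0],"jaw":40},{"dp":[0,0,0],"rotation":[0,1,0],"jaw":40},{"dp":[0,0,0],"rotation":[0,1,0],"jaw":40},{"dp":[0,0,0],"rotation":[0,1,0],"jaw":40},{"dp":[0,0,0],"rotation":[0,1,0],"jaw":40},{"dp":[0,0,0],"rotation":[0,1,0],"jaw":40}]'

```text
t: 28.1
position: [612.5, -144.5, 158.9]
tcp_rot: [[0.764, 0.035, 0.644], [0.028, -0.999, 0.021], [0.645, 0.002, -0.764]]
wrist_force: [0.1, 2.0, -1.7]
finger_gap: 54.0
gripper_force: 29.9
```

```bash
python3 -c "
from h import *
st()"
```

```text
t28.1 p [ 612.5 -144.5  158.9] psi 2.1 z [ 0.644  0.021 -0.764] q [ 51.5  -2.9 -32.1 125.  -38.9  23.9 -37.8] F [ 0.1  2.  -1.7] gap 54.0 gf 29.9
```

Request:
arm_command --rows '[{"dp":[0,0,0],"rotation":[0,1,0],"jaw":40},{"dp":[0,0,0],"rotation":[0,1,0],"jaw":40},{"dp":[0,0,0],"rotation":[0,1,0],"jaw":40},{"dp":[0,0,0],"rotation":[0,0.5,0],"jaw":40},{"dp":[0,0,0],"rotation":[0,0,0],"jaw":40}]'

```text
t: 28.6
position: [612.4, -140.7, 157.2]
tcp_rot: [[0.63, 0.041, 0.776], [0.02, -0.999, 0.037], [0.777, -0.007, -0.63]]
wrist_force: [0.6, -1.1, -1.6]
finger_gap: 53.7
gripper_force: 29.9
```

Run:
```python
from h import *
s=st(); print(s["tcp_rot"].round(3))
```

```text
t28.6 p [ 612.4 -140.7  157.2] psi 1.9 z [ 0.776  0.037 -0.63 ] q [ 48.1  -3.8 -26.1 133.  -85.3  20.2   9.3] F [ 0.6 -1.1 -1.6] gap 53.7 gf 29.9
[[ 0.63   0.041  0.776]
 [ 0.02  -0.999  0.037]
 [ 0.777 -0.007 -0.63 ]]
```

Request:
arm_command --rows '[{"dp":[-0.373,-0.236,0.571],"rotation":[0,0,0],"jaw":40},{"dp":[-0.373,-0.236,0.571],"rotation":[0,0,0],"jaw":40},{"dp":[-0.373,-0.236,0.571],"rotation":[0,0,0],"jaw":40},{"dp":[-0.373,-0.236,0.571],"rotation":[0,0,0],"jaw":40},{"dp":[-0.373,-0.236,0.571],"rotation":[0,0,0],"jaw":40},{"dp":[0,0,0],"rotation":[0,0,0],"jaw":40},{"dp":[0,0,0],"rotation":[0,0,0],"jaw":40}]'

```text
t: 29.3
position: [623.3, -126.2, 84.2]
tcp_rot: [[0.688, 0.05, 0.724], [0.029, -0.999, 0.042], [0.725, -0.008, -0.689]]
wrist_force: [-0.2, -0.4, -2.3]
finger_gap: 53.9
gripper_force: 29.9
```

```bash
cat >> h.py <<'E'
def go(T,R=None):
    s=st(); R0=s["tcp_rot"]; print("dp units",(R0.T@(np.array(T)-s["position"])/30).round(3))
    print("tool x,y:",R0[:,0].round(3),R0[:,1].round(3))
E
python3 -c "
from h import *
go([642.2,-103.4,33])"
```

```text
t29.3 p [ 623.3 -126.2   84.2] psi 2.4 z [ 0.724  0.042 -0.689] q [ 82.   13.1 -66.3 131.2 -89.    5.4  20.5] F [-0.2 -0.4 -2.3] gap 53.9 gf 29.9
dp units [-0.78  -0.712  1.664]
tool x,y: [0.688 0.029 0.725] [ 0.05  -0.999 -0.008]
```

Request:
arm_command --rows '[{"dp":[0.6,0,-0.58],"rotation":[0,0,0],"jaw":40},{"dp":[0.6,0,-0.58],"rotation":[0,0,0],"jaw":40},{"dp":[0.6,0,-0.58],"rotation":[0,0,0],"jaw":40},{"dp":[0,0,0],"rotation":[0,-1,0],"jaw":40},{"dp":[0,0,0],"rotation":[0,-1,0],"jaw":40},{"dp":[0,0,0],"rotation":[0,-1,0],"jaw":40},{"dp":[0,0,0],"rotation":[0,-1,0],"jaw":40},{"dp":[0,0,0],"rotation":[0,-1,0],"jaw":40},{"dp":[0,0,0],"rotation":[0,-1,0],"jaw":40},{"dp":[0,0,0],"rotation":[0,-1,0],"jaw":40}]'

```text
t: 30.3
position: [624.1, -123.4, 153.2]
tcp_rot: [[0.929, 0.058, 0.365], [0.051, -0.998, 0.029], [0.366, -0.009, -0.931]]
wrist_force: [0.2, 1.8, -0.7]
finger_gap: 53.9
gripper_force: 29.9
```

Request:
arm_command --rows '[{"dp":[0,0,0],"rotation":[0,-1,0],"jaw":40},{"dp":[0,0,0],"rotation":[0,-1,0],"jaw":40},{"dp":[0,0,0],"rotation":[0,-1,0],"jaw":40},{"dp":[0,0,0],"rotation":[0,-1,0],"jaw":40},{"dp":[0,0,0],"rotation":[0,-0.6,0],"jaw":40},{"dp":[0,0,0],"rotation":[0,0,0],"jaw":40},{"dp":[0,0,0],"rotation":[0,0,0],"jaw":40}]'

```text
t: 31.0
position: [624.3, -121.7, 152.3]
tcp_rot: [[0.997, 0.061, 0.056], [0.06, -0.998, 0.016], [0.057, -0.012, -0.998]]
wrist_force: [-1.0, -0.4, -1.4]
finger_gap: 53.6
gripper_force: 29.9
```

```bash
python3 -c "
from h import *
go([539.7,-106.2,180])"
```

```text
t31.0 p [ 624.3 -121.7  152.3] psi 3.4 z [ 0.056  0.016 -0.998] q [ 49.3  24.6 -50.7  92.   19.   69.6 -91.1] F [-1.  -0.4 -1.4] gap 53.6 gf 29.9
dp units [-2.728 -0.699 -1.074]
tool x,y: [0.997 0.06  0.057] [ 0.061 -0.998 -0.012]
```

Request:
arm_command --rows '[{"dp":[0,0,-0.3],"rotation":[-0.23,-0.8,0],"jaw":40},{"dp":[-0.9,-0.23,-0.3],"rotation":[0,0,0],"jaw":40},{"dp":[-0.9,-0.23,-0.3],"rotation":[0,0,0],"jaw":40},{"dp":[-0.9,-0.23,-0.3],"rotation":[0,0,0],"jaw":40},{"dp":[0,0,0],"rotation":[0,0,-1],"jaw":40},{"dp":[0,0,0],"rotation":[0,0,-1],"jaw":40},{"dp":[0,0,0],"rotation":[0,0,-1],"jaw":40},{"dp":[0,0,0],"rotation":[0,0,-1],"jaw":40},{"dp":[0,0,0],"rotation":[0,0,-1],"jaw":40},{"dp":[0,0,0],"rotation":[0,0,-1],"jaw":40}]'

```text
t: 32.0
position: [540.7, -106.9, 187.7]
tcp_rot: [[0.887, 0.462, 0.0], [0.462, -0.887, -0.004], [-0.002, 0.004, -1.0]]
wrist_force: [-0.4, 0.6, -0.9]
finger_gap: 53.6
gripper_force: 29.9
```

Request:
arm_command --rows '[{"dp":[0,0,0],"rotation":[0,0,-1],"jaw":40},{"dp":[0,0,0],"rotation":[0,0,-1],"jaw":40},{"dp":[0,0,0],"rotation":[0,0,-1],"jaw":40},{"dp":[0,0,0],"rotation":[0,0,-1],"jaw":40},{"dp":[0,0,0],"rotation":[0,0,-1],"jaw":40},{"dp":[0,0,0],"rotation":[0,0,-1],"jaw":40},{"dp":[0,0,0],"rotation":[0,0,-1],"jaw":40},{"dp":[0,0,0],"rotation":[0,0,-1],"jaw":40},{"dp":[0,0,0],"rotation":[0,0,-1],"jaw":40},{"dp":[0,0,0],"rotation":[0,0,-1],"jaw":40}]'

```text
t: 33.0
position: [540.7, -106.9, 187.6]
tcp_rot: [[0.382, 0.924, 0.0], [0.924, -0.382, -0.005], [-0.004, 0.002, -1.0]]
wrist_force: [-0.1, 0.6, -2.0]
finger_gap: 54.1
gripper_force: 29.9
```

Request:
arm_command --rows '[{"dp":[0,0,0],"rotation":[0,0,-1],"jaw":40},{"dp":[0,0,0],"rotation":[0,0,-1],"jaw":40},{"dp":[0,0,0],"rotation":[0,0,-1],"jaw":40},{"dp":[0,0,0],"rotation":[0,0,-1],"jaw":40},{"dp":[0,0,0],"rotation":[0,0,-1],"jaw":40},{"dp":[0,0,0],"rotation":[0,0,-1],"jaw":40},{"dp":[0,0,0],"rotation":[0,0,-1],"jaw":40},{"dp":[0,0,0],"rotation":[0,0,-1],"jaw":40},{"dp":[0,0,0],"rotation":[0,0,-1],"jaw":40},{"dp":[0,0,0],"rotation":[0,0,-1],"jaw":40}]'

```text
t: 34.0
position: [540.7, -106.9, 187.4]
tcp_rot: [[-0.301, 0.953, -0.0], [0.953, 0.301, -0.005], [-0.004, -0.002, -1.0]]
wrist_force: [0.0, 0.9, -2.7]
finger_gap: 53.8
gripper_force: 29.9
```

Request:
arm_command --rows '[{"dp":[0,0,0],"rotation":[0,0,-1],"jaw":40},{"dp":[0,0,0],"rotation":[0,0,-1],"jaw":40},{"dp":[0,0,0],"rotation":[0,0,-1],"jaw":40},{"dp":[0,0,0],"rotation":[0,0,-1],"jaw":40},{"dp":[0,0,0],"rotation":[0,0,-1],"jaw":40},{"dp":[0,0,0],"rotation":[0,0,-1],"jaw":40},{"dp":[0,0,0],"rotation":[0,0,-1],"jaw":40},{"dp":[0,0,0],"rotation":[0,0,-1],"jaw":40},{"dp":[0,0,0],"rotation":[0,0,-1],"jaw":40},{"dp":[0,0,0],"rotation":[0,0,-1],"jaw":40}]'

```text
t: 35.0
position: [540.7, -107.0, 187.3]
tcp_rot: [[-0.844, 0.537, -0.0], [0.537, 0.844, -0.005], [-0.002, -0.004, -1.0]]
wrist_force: [0.3, 0.3, -1.3]
finger_gap: 53.8
gripper_force: 29.9
```

Request:
arm_command --rows '[{"dp":[0,0,0],"rotation":[0,0,-1],"jaw":40},{"dp":[0,0,0],"rotation":[0,0,-1],"jaw":40},{"dp":[0,0,0],"rotation":[0,0,-1],"jaw":40},{"dp":[0,0,0],"rotation":[0,0,-1],"jaw":40},{"dp":[0,0,0],"rotation":[0,0,-1],"jaw":40},{"dp":[0,0,0],"rotation":[0,0,-1],"jaw":40},{"dp":[0,0,0],"rotation":[0,0,-1],"jaw":40},{"dp":[0,0,0],"rotation":[0,0,-1],"jaw":40},{"dp":[0,0,0],"rotation":[0,0,-0.6],"jaw":40},{"dp":[0,0,0],"rotation":[0,0,0],"jaw":40}]'

```text
t: 36.0
position: [540.8, -106.8, 187.3]
tcp_rot: [[-1.0, -0.032, -0.0], [-0.032, 0.999, -0.004], [0.001, -0.004, -1.0]]
wrist_force: [-0.5, 0.8, -0.7]
finger_gap: 54.0
gripper_force: 29.9
```

```bash
python3 -c "
from h import *
go([539.7,-106.2,140])"
```

```text
t36.0 p [ 540.8 -106.8  187.3] psi -178.2 z [-0.    -0.004 -1.   ] q [ 71.2  25.  -77.7  98.3  25.3  77.3  80.6] F [-0.5  0.8 -0.7] gap 54.0 gf 29.9
dp units [0.034 0.029 1.578]
tool x,y: [-1.    -0.032  0.001] [-0.032  0.999 -0.004]
```

Request:
arm_command --rows '[{"dp":[0,0,0],"rotation":[0,1,0],"jaw":40},{"dp":[0,0,0],"rotation":[0,1,0],"jaw":40},{"dp":[0,0,0],"rotation":[0,1,0],"jaw":40},{"dp":[0,0,0],"rotation":[0,1,0],"jaw":40},{"dp":[0,0,0],"rotation":[0,1,0],"jaw":40},{"dp":[0,0,0],"rotation":[0,1,0],"jaw":40},{"dp":[0,0,0],"rotation":[0,1,0],"jaw":40},{"dp":[0,0,0],"rotation":[0,1,0],"jaw":40},{"dp":[0,0,0],"rotation":[0,1,0],"jaw":40},{"dp":[0,0,0],"rotation":[0,1,0],"jaw":40}]'

```text
t: 37.0
position: [541.1, -104.7, 183.6]
tcp_rot: [[-0.771, -0.034, -0.636], [-0.029, 0.999, -0.019], [0.636, 0.004, -0.772]]
wrist_force: [-0.5, 1.0, -4.5]
finger_gap: 53.6
gripper_force: 29.9
```

```bash
python3 -c "
from h import *
go([539.7,-106.2,140])"
```

```text
t37.0 p [ 541.1 -104.7  183.6] psi -177.9 z [-0.636 -0.019 -0.772] q [ 30.2  45.6 -44.1  67.2  24.1 117.4  80.4] F [-0.5  1.  -4.5] gap 53.6 gf 29.9
dp units [-0.887 -0.052  1.15 ]
tool x,y: [-0.771 -0.029  0.636] [-0.034  0.999  0.004]
```

Request:
arm_command --rows '[{"dp":[-0.467,0,0.566],"rotation":[0,0,0],"jaw":40},{"dp":[-0.467,0,0.566],"rotation":[0,0,0],"jaw":40},{"dp":[-0.467,0,0.566],"rotation":[0,0,0],"jaw":40},{"dp":[-0.467,0,0.566],"rotation":[0,0,0],"jaw":40},{"dp":[-0.467,0,0.566],"rotation":[0,0,0],"jaw":40},{"dp":[0,0,0],"rotation":[0,1,0],"jaw":40},{"dp":[0,0,0],"rotation":[0,1,0],"jaw":40},{"dp":[0,0,0],"rotation":[0,1,0],"jaw":40},{"dp":[0,0,0],"rotation":[0,0,0],"jaw":40}]'

```text
t: 37.9
position: [539.8, -108.8, 72.3]
tcp_rot: [[-0.628, -0.032, -0.777], [-0.011, 0.999, -0.032], [0.778, -0.012, -0.628]]
wrist_force: [-1.0, -0.6, -1.1]
finger_gap: 53.9
gripper_force: 29.9
```

```bash
python3 -c "
from h import *
go([539.7,-106.2,60])"
```

```text
t37.9 p [ 539.8 -108.8   72.3] psi -179.0 z [-0.777 -0.032 -0.628] q [ 18.8  55.5 -25.9  62.9  19.7 117.2  85. ] F [-1.  -0.6 -1.1] gap 53.9 gf 29.9
dp units [-0.316  0.091  0.258]
tool x,y: [-0.628 -0.011  0.778] [-0.032  0.999 -0.012]
```

Request:
arm_command --rows '[{"dp":[-0.24,0.037,0.38],"rotation":[0,0,0],"jaw":40},{"dp":[-0.24,0.037,0.38],"rotation":[0,0,0],"jaw":40},{"dp":[-0.18,0.037,0.31],"rotation":[0,0,0],"jaw":40},{"dp":[0,0,0],"rotation":[0,0,0],"jaw":40},{"dp":[0,0,0],"rotation":[0,0,0],"jaw":40}]'

```text
t: 38.4
position: [527.4, -103.1, 39.0]
tcp_rot: [[-0.63, -0.034, -0.776], [-0.022, 0.999, -0.026], [0.776, 0.001, -0.631]]
wrist_force: [-0.1, -0.2, -1.0]
finger_gap: 53.9
gripper_force: 29.9
```

Run:
```python
from h import *
go([526,-106.4,33.5])
R=ctrl.read_state()["tcp_rot"];p=ctrl.read_state()["position"];print("pivot",p+R@[-10.5,0,21.6])
s=save("side","pics/sd4.png");b=save("scene","pics/sc4.png")
a=cv2.imread("pics/sd4.png")[150:250,190:290];b=cv2.imread("pics/sc4.png")[140:260,170:290]
cv2.imwrite("pics/c8.png",np.hstack([cv2.resize(a,(400,400),interpolation=2),cv2.resize(b,(400,400),interpolation=2)]))
```

```text
t38.4 p [ 527.4 -103.1   39. ] psi -178.0 z [-0.776 -0.026 -0.631] q [ 19.7  56.3 -26.8  66.1  19.9 113.6  84.3] F [-0.1 -0.2 -1. ] gap 53.9 gf 29.9
dp units [-0.112 -0.108  0.155]
tool x,y: [-0.63  -0.022  0.776] [-0.034  0.999  0.001]
pivot [ 517.23497212 -103.44039812   17.27631279]
```

View pics/c8.png

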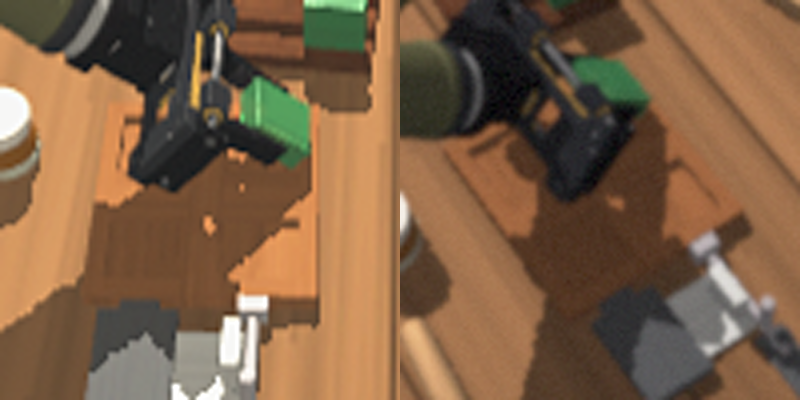

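The block leans over the near -y pocket with its facet up and towards the robot, and the plate and bolt stay in place. I'll lower it the rest of the way.

Request:
arm_command --rows '[{"dp":[-0.06,-0.054,0.08],"rotation":[0,0,0],"jaw":40},{"dp":[-0.06,-0.054,0.08],"rotation":[0,0,0],"jaw":40},{"dp":[0,0,0],"rotation":[0,0,0],"jaw":40},{"dp":[0,0,0],"rotation":[0,0,0],"jaw":40}]'

```text
t: 38.9
position: [526.3, -106.5, 33.1]
tcp_rot: [[-0.63, -0.035, -0.776], [-0.021, 0.999, -0.027], [0.776, -0.001, -0.63]]
wrist_force: [0.2, -0.7, -2.0]
finger_gap: 53.7
gripper_force: 29.9
```

Request:
arm_command --rows '[{"dp":[-0.05,0,0.042],"rotation":[0,0,0],"jaw":40},{"dp":[0,0,0],"rotation":[0,0,0],"jaw":40},{"dp":[0,0,0],"rotation":[0,0,0],"jaw":40}]'

```text
t: 39.2
position: [526.4, -106.3, 31.3]
tcp_rot: [[-0.63, -0.035, -0.776], [-0.021, 0.999, -0.028], [0.776, -0.001, -0.631]]
wrist_force: [0.6, -0.1, -1.3]
finger_gap: 53.8
gripper_force: 29.9
```

Request:
arm_command --rows '[{"dp":[-0.05,0,0.042],"rotation":[0,0,0],"jaw":40},{"dp":[0,0,0],"rotation":[0,0,0],"jaw":40},{"dp":[0,0,0],"rotation":[0,0,0],"jaw":40}]'

```text
t: 39.5
position: [526.5, -106.3, 30.9]
tcp_rot: [[-0.63, -0.035, -0.776], [-0.021, 0.999, -0.028], [0.776, -0.001, -0.63]]
wrist_force: [2.1, -0.2, 5.2]
finger_gap: 53.8
gripper_force: 29.9
```

Request:
arm_command --rows '[{"dp":[0,0,0],"rotation":[0,0,0],"jaw":58},{"dp":[0,0,0],"rotation":[0,0,0],"jaw":64},{"dp":[0,0,0],"rotation":[0,0,0],"jaw":68},{"dp":[0,0,0],"rotation":[0,0,0],"jaw":68},{"dp":[0,0,0],"rotation":[0,0,0],"jaw":68},{"dp":[0.5,0,-0.5],"rotation":[0,0,0],"jaw":68},{"dp":[0.7,0,-0.7],"rotation":[0,0,0],"jaw":68},{"dp":[0.7,0,-0.7],"rotation":[0,0,0],"jaw":68},{"dp":[0.7,0,-0.7],"rotation":[0,0,0],"jaw":68}]'

```text
t: 40.4
position: [533.8, -106.1, 117.2]
tcp_rot: [[-0.622, -0.036, -0.782], [-0.025, 0.999, -0.026], [0.783, 0.003, -0.622]]
wrist_force: [-0.1, 0.7, -2.4]
finger_gap: 68.1
gripper_force: 0.0
```

```bash
cat >> h.py <<'E'
def greens(fn,names=("wrist",),roi=None):
    for nme in names:
        c=ctrl.get_calibration(nme); im=save(nme,f"pics/{fn}_{nme}.png")[:,:,::-1]; pickle.dump(c,open(f"pics/{fn}_{nme}.pkl","wb"))
        hsv=cv2.cvtColor(np.ascontiguousarray(im),cv2.COLOR_BGR2HSV); m=cv2.inRange(hsv,(45,80,40),(85,255,255)); n,l,s,ce=cv2.connectedComponentsWithStats(m)
        for i in range(1,n):
            if s[i,4]>60: print(nme,s[i].tolist(),ce[i].round(1),"z34:",onz(c,ce[i],34)[:2].round(1),"z60",onz(c,ce[i],60)[:2].round(1))
E
python3 - <<'E'
from h import *
st(); greens("a",("side","scene"))
E
```

```text
t40.4 p [ 533.8 -106.1  117.2] psi -177.7 z [-0.782 -0.026 -0.622] q [  5.   49.8  -0.4  63.8   6.1 117.7  97.1] F [-0.1  0.7 -2.4] gap 68.1 gf 0.0
side [227, 92, 48, 8, 250] [250.4  96.8] z34: [ 595.3 -588.8] z60 [ 591.5 -549.4]
side [269, 128, 15, 13, 165] [276.5 133.9] z34: [ 479.4 -350.2] z60 [ 479.1 -318.2]
side [266, 148, 16, 15, 189] [273.4 155.4] z34: [ 486.8 -232.1] z60 [ 486.3 -203.7]
side [247, 188, 16, 4, 64] [254.5 189.5] z34: [541.1 -69.8] z60 [538.9 -46.5]
side [89, 254, 56, 76, 3201] [120.3 291.7] z34: [862.4 302.5] z60 [850.2 314.2]
side [274, 299, 40, 38, 784] [293.6 317.1] z34: [417.2 339.9] z60 [418.9 350.5]
side [100, 325, 14, 7, 65] [105.3 328.3] z34: [870.4 399.8] z60 [857.9 408.5]
scene [109, 62, 56, 31, 576] [135.2  76.7] z34: [ 608.2 -602.1] z60 [ 615.2 -573.3]
scene [196, 98, 17, 19, 194] [204.7 107.6] z34: [ 480.3 -352.8] z60 [ 490.6 -330.4]
scene [212, 122, 19, 17, 240] [221.4 129.9] z34: [ 483.  -244.6] z60 [ 493.3 -225.1]
scene [225, 165, 16, 18, 156] [232.6 174.3] z34: [541.3 -84.5] z60 [550.  -69.2]
scene [347, 251, 25, 38, 693] [359.3 269.1] z34: [424.6 334.4] z60 [436.3 338.9]
scene [162, 308, 84, 76, 3620] [201.4 351.4] z34: [857.2 290. ] z60 [857.8 295.7]
```

Request:
arm_command --rows '[{"dp":[0,0,0],"rotation":[0,-1,0],"jaw":66},{"dp":[0,0,0],"rotation":[0,-1,0],"jaw":66},{"dp":[0,0,0],"rotation":[0,-1,0],"jaw":66},{"dp":[0,0,0],"rotation":[0,-1,0],"jaw":66},{"dp":[0,0,0],"rotation":[0,-1,0],"jaw":66},{"dp":[0,0,0],"rotation":[0,-1,0],"jaw":66},{"dp":[0,0,0],"rotation":[0,-1,0],"jaw":66},{"dp":[0,0,0],"rotation":[0,-1,0],"jaw":66},{"dp":[0,0,0],"rotation":[0,-1,0],"jaw":66},{"dp":[0,0,0],"rotation":[0,-1,0],"jaw":66}]'

```text
t: 41.5
position: [530.3, -104.7, 112.2]
tcp_rot: [[-0.977, -0.039, -0.21], [-0.038, 0.999, -0.008], [0.21, 0.0, -0.978]]
wrist_force: [-0.3, 0.1, 0.0]
finger_gap: 65.9
gripper_force: 0.0
```

Request:
arm_command --rows '[{"dp":[0,0,0],"rotation":[0,-1,0],"jaw":66},{"dp":[0,0,0],"rotation":[0,-1,0],"jaw":66},{"dp":[0,0,0],"rotation":[0,-0.87,0],"jaw":66},{"dp":[0,0,0],"rotation":[0,0,1],"jaw":66},{"dp":[0,0,0],"rotation":[0,0,1],"jaw":66},{"dp":[0,0,0],"rotation":[0,0,1],"jaw":66},{"dp":[0,0,0],"rotation":[0,0,1],"jaw":66},{"dp":[0,0,0],"rotation":[0,0,1],"jaw":66},{"dp":[0,0,0],"rotation":[0,0,1],"jaw":66},{"dp":[0,0,0],"rotation":[0,0,1],"jaw":66}]'

```text
t: 42.5
position: [530.0, -104.6, 111.8]
tcp_rot: [[-0.899, 0.437, -0.015], [0.437, 0.9, -0.001], [0.013, -0.007, -1.0]]
wrist_force: [0.7, 0.3, -0.8]
finger_gap: 66.1
gripper_force: 0.0
```

Request:
arm_command --rows '[{"dp":[0,0,0],"rotation":[0,0,1],"jaw":66},{"dp":[0,0,0],"rotation":[0,0,1],"jaw":66},{"dp":[0,0,0],"rotation":[0,0,1],"jaw":66},{"dp":[0,0,0],"rotation":[0,0,1],"jaw":66},{"dp":[0,0,0],"rotation":[0,0,1],"jaw":66},{"dp":[0,0,0],"rotation":[0,0,1],"jaw":66},{"dp":[0,0,0],"rotation":[0,0,1],"jaw":66},{"dp":[0,0,0],"rotation":[0,0,1],"jaw":66},{"dp":[0,0,0],"rotation":[0,0,1],"jaw":66},{"dp":[0,0,0],"rotation":[0,0,1],"jaw":66}]'

```text
t: 43.5
position: [530.0, -104.6, 111.8]
tcp_rot: [[-0.408, 0.913, -0.015], [0.913, 0.408, -0.001], [0.005, -0.014, -1.0]]
wrist_force: [-0.6, -0.2, -0.1]
finger_gap: 65.8
gripper_force: 0.0
```

Request:
arm_command --rows '[{"dp":[0,0,0],"rotation":[0,0,1],"jaw":66},{"dp":[0,0,0],"rotation":[0,0,1],"jaw":66},{"dp":[0,0,0],"rotation":[0,0,1],"jaw":66},{"dp":[0,0,0],"rotation":[0,0,1],"jaw":66},{"dp":[0,0,0],"rotation":[0,0,1],"jaw":66},{"dp":[0,0,0],"rotation":[0,0,1],"jaw":66},{"dp":[0,0,0],"rotation":[0,0,1],"jaw":66},{"dp":[0,0,0],"rotation":[0,0,0],"jaw":66}]'

```text
t: 44.3
position: [530.1, -104.8, 111.8]
tcp_rot: [[0.066, 0.998, -0.015], [0.998, -0.066, -0.001], [-0.002, -0.015, -1.0]]
wrist_force: [0.2, -0.7, 0.4]
finger_gap: 66.0
gripper_force: 0.0
```

Run:
```python
from h import *
go([540,-200,130])
```

```text
t44.3 p [ 530.1 -104.8  111.8] psi 86.2 z [-0.015 -0.001 -1.   ] q [  3.9  10.5   4.8 106.1  -0.8  64.3   5.2] F [ 0.2 -0.7  0.4] gap 66.0 gf 0.0
dp units [-3.147  0.528 -0.61 ]
tool x,y: [ 0.066  0.998 -0.002] [ 0.998 -0.066 -0.015]
```

Request:
arm_command --rows '[{"dp":[0,0,-0.6],"rotation":[-0.21,0,0],"jaw":66},{"dp":[-0.8,0.13,0],"rotation":[0,0,0],"jaw":66},{"dp":[-0.8,0.13,0],"rotation":[0,0,0],"jaw":66},{"dp":[-0.8,0.13,0],"rotation":[0,0,0],"jaw":66},{"dp":[-0.75,0.13,0],"rotation":[0,0,0],"jaw":66},{"dp":[0,0,0],"rotation":[0,0,0],"jaw":66},{"dp":[0,0,0],"rotation":[0,0,0],"jaw":66}]'

```text
t: 45.0
position: [540.1, -201.6, 131.1]
tcp_rot: [[0.068, 0.998, 0.002], [0.998, -0.068, -0.001], [-0.001, 0.003, -1.0]]
wrist_force: [0.8, -0.1, -1.2]
finger_gap: 65.9
gripper_force: 0.0
```

Run:
```python
from h import *
st(); greens("b")
im=cv2.imread("pics/b_wrist.png"); cv2.imwrite("pics/b2.png",cv2.resize(im[:240],(800,375),interpolation=2))
```

```text
t45.0 p [ 540.1 -201.6  131.1] psi 86.1 z [ 0.002 -0.001 -1.   ] q [ 10.   12.9   9.  101.   -2.1  66.2  15.7] F [ 0.8 -0.1 -1.2] gap 65.9 gf 0.0
wrist [209, 31, 79, 82, 5461] [249.   71.2] z34: [ 543.1 -104.8] z60 [ 543.3 -106.2]
wrist [155, 216, 74, 54, 2552] [198.7 239.1] z34: [ 490.5 -236.8] z60 [ 496.  -224.9]
wrist [172, 326, 61, 33, 1031] [200.6 337. ] z34: [ 479.4 -339.8] z60 [ 486.  -317.6]
```

View pics/b2.png

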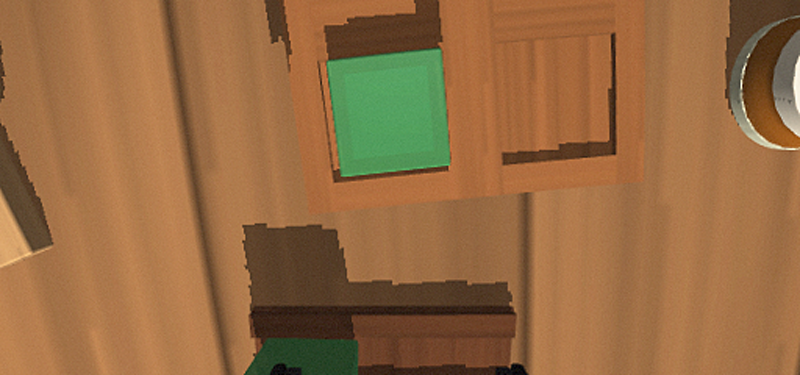

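The block lies facet-up in the near -y pocket, with a gap at its left. I need to check whether its right edge sits on the rim.

Run:
```python
from h import *
c=pickle.load(open("pics/b_wrist.pkl","rb"))
f=lambda p,z:onz(c,np.array(p)/1.5625,z)[:2].round(1)
Q=[(328,60),(442,48),(450,167),(341,178)]
for z in(34,37,40):
    P=np.array([f(p,z) for p in Q]);print(z,P.tolist(),"L edge,T,R,B",[np.linalg.norm(P[i]-P[j]).round(1) for i,j in((0,3),(0,1),(1,2),(2,3))])
print("rims left",f((319,62),16),f((333,182),16),"bottom-right",f((450,170),16),"far pocket L",f((498,60),16),f((503,165),16),"R",f((613,33),16),f((616,155),16))
im=cv2.imread("pics/b_wrist.png")[20:125,195:400]
g=cv2.cvtColor(im,cv2.COLOR_BGR2HSV)
for r in (55,70,85,100):
    row=cv2.imread("pics/b_wrist.png")[r].astype(int); m=np.where((row[:,1]>row[:,2]+25))[0]; m=m[(m>190)&(m<310)]; print(r,m.min(),m.max(),[row[k].tolist() for k in (m.max()+1,m.max()+3,m.max()+6)],[row[k].tolist() for k in(m.min()-2,m.min()-4,m.min()-6,m.min()-8)])
```

```text
34 [[516.6, -80.1], [569.4, -78.5], [570.7, -132.5], [517.5, -134.2]] L edge,T,R,B [np.float64(54.1), np.float64(52.8), np.float64(54.0), np.float64(53.2)]
37 [[516.9, -80.5], [569.1, -78.9], [570.4, -132.4], [517.8, -134.0]] L edge,T,R,B [np.float64(53.5), np.float64(52.2), np.float64(53.5), np.float64(52.6)]
40 [[517.2, -80.9], [568.8, -79.4], [570.1, -132.2], [518.2, -133.8]] L edge,T,R,B [np.float64(52.9), np.float64(51.6), np.float64(52.8), np.float64(51.9)]
rims left [510. -78.] [ 511.2 -137. ] bottom-right [ 572.4 -135. ] far pocket L [598.5 -82.9] [ 600.  -134.2] R [656.4 -72.6] [ 659.6 -132.3]
55 211 283 [[65, 121, 108], [59, 106, 172], [58, 108, 175]] [[63, 114, 188], [66, 116, 187], [42, 70, 112], [59, 106, 173]]
70 213 285 [[42, 79, 141], [68, 114, 181], [65, 111, 179]] [[58, 108, 180], [71, 117, 186], [41, 72, 111], [65, 112, 177]]
85 215 286 [[57, 90, 161], [63, 114, 182], [67, 110, 176]] [[60, 103, 183], [65, 114, 186], [44, 75, 116], [60, 108, 173]]
100 217 287 [[50, 82, 125], [62, 111, 179], [61, 106, 168]] [[64, 113, 194], [69, 115, 185], [38, 65, 106], [56, 104, 165]]
```

Sizes and edges indicate it is seated but hard against the +x wall. I'll centre it with a light grip to be sure.

Request:
arm_command --squeeze 8 --rows '[{"dp":[0,0,0],"rotation":[0,0,-0.7],"jaw":72},{"dp":[0,0,0],"rotation":[0,0,-0.72],"jaw":72},{"dp":[0.8,0.03,0],"rotation":[0,0,0],"jaw":72},{"dp":[0.8,0.03,0],"rotation":[0,0,0],"jaw":72},{"dp":[0.8,0.03,0],"rotation":[0,0,0],"jaw":72},{"dp":[0.77,0.03,0],"rotation":[0,0,0],"jaw":72},{"dp":[0,0,0.9],"rotation":[0,0,0],"jaw":72},{"dp":[0,0,0.9],"rotation":[0,0,0],"jaw":72},{"dp":[0,0,0.9],"rotation":[0,0,0],"jaw":72},{"dp":[0,0,0],"rotation":[0,0,0],"jaw":72}]'

```text
t: 46.05
position: [537.5, -104.6, 45.8]
tcp_rot: [[-0.034, 0.999, -0.005], [0.999, 0.034, -0.0], [0.0, -0.005, -1.0]]
wrist_force: [-0.9, 0.5, -0.3]
finger_gap: 71.9
gripper_force: 0.0
```

Run:
```python
from h import *
go([540.6,-106.3,20.5])
```

```text
t46.0 p [ 537.5 -104.6   45.8] psi 91.9 z [-0.005 -0.    -1.   ] q [  4.2  15.2   4.5 108.8  -1.4  56.3  11.3] F [-0.9  0.5 -0.3] gap 71.9 gf 0.0
dp units [-0.062  0.106  0.843]
tool x,y: [-0.034  0.999  0.   ] [ 0.999  0.034 -0.005]
```

Request:
arm_command --rows '[{"dp":[-0.06,0.1,0],"rotation":[0,0,0],"jaw":72},{"dp":[0,0,0.5],"rotation":[0,0,0],"jaw":72},{"dp":[0,0,0.34],"rotation":[0,0,0],"jaw":72},{"dp":[0,0,0],"rotation":[0,0,0],"jaw":50},{"dp":[0,0,0],"rotation":[0,0,0],"jaw":50},{"dp":[0,0,0],"rotation":[0,0,0],"jaw":50},{"dp":[0,0,0],"rotation":[0,0,0],"jaw":50},{"dp":[0,0,0],"rotation":[0,0,0],"jaw":50}]'

```text
t: 46.85
position: [543.0, -108.8, 24.0]
tcp_rot: [[-0.031, 1.0, 0.0], [1.0, 0.031, -0.002], [-0.002, 0.0, -1.0]]
wrist_force: [-3.3, 0.7, 3.2]
finger_gap: 53.7
gripper_force: 8.0
```

Request:
arm_command --rows '[{"dp":[0,0,0],"rotation":[0,0,0],"jaw":72},{"dp":[0,0,0],"rotation":[0,0,0],"jaw":72},{"dp":[0,0,0],"rotation":[0,0,0],"jaw":72},{"dp":[0,0,-0.9],"rotation":[0,0,0],"jaw":72},{"dp":[0,0,-0.9],"rotation":[0,0,0.7],"jaw":66},{"dp":[-0.9,0,-0.9],"rotation":[0,0,0.72],"jaw":66},{"dp":[-1,0,-0.9],"rotation":[0,0,0],"jaw":66},{"dp":[-1,0.0,0],"rotation":[0,0,0],"jaw":66},{"dp":[0,0,0],"rotation":[0,0,0],"jaw":66},{"dp":[0,0,0],"rotation":[0,0,0],"jaw":66}]'

```text
t: 47.85
position: [539.0, -196.0, 131.9]
tcp_rot: [[0.07, 0.998, 0.002], [0.998, -0.07, -0.002], [-0.001, 0.002, -1.0]]
wrist_force: [-0.4, 0.3, -1.8]
finger_gap: 65.5
gripper_force: 0.0
```

Run:
```python
from h import *
greens("c"); go([487,-239.5,128])
```

```text
wrist [211, 39, 79, 82, 5362] [250.9  78.9] z34: [ 543.2 -104.8] z60 [ 543.4 -105.6]
wrist [158, 222, 73, 53, 2370] [203.7 245. ] z34: [ 492.8 -237.2] z60 [ 498.  -224.8]
wrist [176, 330, 59, 29, 741] [203.5 338.5] z34: [ 480.4 -336.7] z60 [ 486.8 -314.4]
t47.9 p [ 539.1 -194.6  131.5] psi 86.1 z [ 0.002 -0.001 -1.   ] q [  9.4  12.5   8.9 101.4  -2.1  66.2  15. ] F [-0.1  1.   0.1] gap 66.3 gf 0.0
dp units [-1.611 -1.632  0.117]
tool x,y: [ 0.068  0.998 -0.001] [ 0.998 -0.068  0.002]
```

A grip gap of 53.7 mm flush means block A is level and seated. Now block C.

Request:
arm_command --rows '[{"dp":[-0.8,-0.82,0],"rotation":[0,0,0],"jaw":66},{"dp":[-0.81,-0.81,0],"rotation":[0,0,0],"jaw":66},{"dp":[0,0,0],"rotation":[0,0,0],"jaw":66},{"dp":[0,0,0.9],"rotation":[0,0,0],"jaw":66},{"dp":[0,0,0.9],"rotation":[0,0,0],"jaw":66},{"dp":[0,0,0.9],"rotation":[0,0,0],"jaw":66},{"dp":[0,0,0.78],"rotation":[0,0,0],"jaw":66},{"dp":[0,0,0],"rotation":[0,0,0],"jaw":66},{"dp":[0,0,0],"rotation":[0,0,0],"jaw":66}]'

```text
t: 48.8
position: [487.5, -239.2, 27.5]
tcp_rot: [[0.067, 0.998, 0.001], [0.998, -0.067, -0.001], [-0.001, 0.001, -1.0]]
wrist_force: [0.8, 0.2, 0.5]
finger_gap: 66.0
gripper_force: 0.0
```

Request:
arm_command --squeeze 30 --rows '[{"dp":[0,0,0],"rotation":[0,0,0],"jaw":40},{"dp":[0,0,0],"rotation":[0,0,0],"jaw":40},{"dp":[0,0,0],"rotation":[0,0,0],"jaw":40},{"dp":[0,0,0],"rotation":[0,0,0],"jaw":40}]'

```text
t: 49.2
position: [487.9, -240.8, 28.9]
tcp_rot: [[0.069, 0.998, 0.004], [0.998, -0.069, -0.002], [-0.002, 0.004, -1.0]]
wrist_force: [-1.7, 1.5, 6.5]
finger_gap: 53.7
gripper_force: 29.9
```

Request:
arm_command --rows '[{"dp":[0,0,-0.6],"rotation":[0,0,0],"jaw":40},{"dp":[0,0,-1],"rotation":[0,0,0],"jaw":40},{"dp":[0,0,-1],"rotation":[0,0,0],"jaw":40},{"dp":[0,0,-1],"rotation":[0,0,0],"jaw":40},{"dp":[0,0,-1],"rotation":[0,0,0],"jaw":40},{"dp":[0.93,0.87,0],"rotation":[0,0,0],"jaw":40},{"dp":[0.93,0.87,0],"rotation":[0,0,0],"jaw":40},{"dp":[0.93,0.87,0],"rotation":[0,0,0],"jaw":40},{"dp":[0.93,0.87,0],"rotation":[0,0,0],"jaw":40},{"dp":[0.93,0.87,0],"rotation":[0,0,0],"jaw":40}]'

```text
t: 50.2
position: [627.4, -108.9, 165.3]
tcp_rot: [[0.069, 0.998, 0.002], [0.998, -0.069, -0.002], [-0.002, 0.002, -1.0]]
wrist_force: [0.3, -1.1, -2.2]
finger_gap: 53.9
gripper_force: 29.9
```

Request:
arm_command --rows '[{"dp":[0,0,0],"rotation":[0,0,-0.7],"jaw":40},{"dp":[0,0,0],"rotation":[0,0,-0.72],"jaw":40},{"dp":[0,0,0],"rotation":[0,-1,0],"jaw":40},{"dp":[0,0,0],"rotation":[0,-1,0],"jaw":40},{"dp":[0,0,0],"rotation":[0,-1,0],"jaw":40},{"dp":[0,0,0],"rotation":[0,-1,0],"jaw":40},{"dp":[0,0,0],"rotation":[0,-1,0],"jaw":40},{"dp":[0,0,0],"rotation":[0,-1,0],"jaw":40},{"dp":[0,0,0],"rotation":[0,-1,0],"jaw":40},{"dp":[0,0,0],"rotation":[0,-1,0],"jaw":40}]'

```text
t: 51.2
position: [626.6, -109.5, 165.4]
tcp_rot: [[-0.025, 1.0, 0.018], [0.846, 0.031, -0.533], [-0.533, 0.002, -0.846]]
wrist_force: [0.1, -0.2, -0.3]
finger_gap: 53.7
gripper_force: 29.9
```

Run:
```python
from h import *
go([628,-115,120])
```

```text
t51.2 p [ 626.6 -109.5  165.4] psi 91.7 z [ 0.018 -0.533 -0.846] q [-15.6  19.7   6.3  94.9  31.3  72.8 -19.2] F [ 0.1 -0.2 -0.3] gap 53.7 gf 29.9
dp units [0.65  0.037 1.38 ]
tool x,y: [-0.025  0.846 -0.533] [1.    0.031 0.002]
```

Request:
arm_command --rows '[{"dp":[0,0,0],"rotation":[0,-1,0],"jaw":40},{"dp":[0,0,0],"rotation":[0,-1,0],"jaw":40},{"dp":[0,0,0],"rotation":[0,-1,0],"jaw":40},{"dp":[0,0,0],"rotation":[0,-1,0],"jaw":40},{"dp":[0,0,0],"rotation":[0,-1,0],"jaw":40},{"dp":[0,0,0],"rotation":[0,-1,0],"jaw":40},{"dp":[0,0,0],"rotation":[0,0,0],"jaw":40}]'

```text
t: 51.9
position: [625.9, -107.3, 162.2]
tcp_rot: [[-0.022, 0.999, 0.027], [0.558, 0.035, -0.829], [-0.829, -0.003, -0.559]]
wrist_force: [-0.5, -0.0, -2.3]
finger_gap: 53.8
gripper_force: 29.9
```

Run:
```python
from h import *
R=ctrl.read_state()["tcp_rot"]; off=R@[13.3,0,22.9]
T=np.array([628.4+.8,-127.4,16])-off; T[0]=628.4+.8
print("pivot off",off.round(1),"T",T.round(1)); go(T)
```

```text
pivot off [  0.3 -11.6 -23.8] T [ 629.2 -115.8   39.8]
t51.9 p [ 625.9 -107.3  162.2] psi 92.2 z [ 0.027 -0.829 -0.559] q [-26.9  28.8   8.5  96.3  49.2  81.7 -36.3] F [-0.5 -0.  -2.3] gap 53.8 gf 29.9
dp units [3.223 0.113 2.518]
tool x,y: [-0.022  0.558 -0.829] [ 0.999  0.035 -0.003]
```

Request:
arm_command --rows '[{"dp":[0.645,0.023,0.504],"rotation":[0,0,0],"jaw":40},{"dp":[0.645,0.023,0.504],"rotation":[0,0,0],"jaw":40},{"dp":[0.645,0.023,0.504],"rotation":[0,0,0],"jaw":40},{"dp":[0.645,0.023,0.504],"rotation":[0,0,0],"jaw":40},{"dp":[0.6,0.023,0.47],"rotation":[0,0,0],"jaw":40},{"dp":[0,0,0],"rotation":[0,0,0],"jaw":40},{"dp":[0,0,0],"rotation":[0,0,0],"jaw":40}]'

```text
t: 52.6
position: [630.8, -119.1, 45.5]
tcp_rot: [[-0.015, 1.0, 0.026], [0.558, 0.03, -0.829], [-0.83, 0.002, -0.558]]
wrist_force: [0.4, -0.2, -1.1]
finger_gap: 53.4
gripper_force: 29.9
```

Run:
```python
from h import *
s=ctrl.read_state();R=s["tcp_rot"]; off=R@[13.3,0,22.9]; print("pivot",(s["position"]+off).round(1))
T=np.array([0,-127.4,10.5])-off; T[0]=629.1
go(T)
```

```text
pivot [ 631.2 -130.6   21.7]
t52.6 p [ 630.8 -119.1   45.5] psi 91.5 z [ 0.026 -0.829 -0.558] q [-25.8  38.4   8.6  97.7  50.1  73.8 -44.6] F [ 0.4 -0.2 -1.1] gap 53.4 gf 29.9
dp units [ 0.37  -0.053  0.117]
tool x,y: [-0.015  0.558 -0.83 ] [1.    0.03  0.002]
```

Request:
arm_command --rows '[{"dp":[0.17,-0.05,0.05],"rotation":[0,0,0],"jaw":40},{"dp":[0.12,0,0.04],"rotation":[0,0,0],"jaw":40},{"dp":[0.06,0,0.02],"rotation":[0,0,0],"jaw":40},{"dp":[0,0,0],"rotation":[0,0,0],"jaw":40},{"dp":[0,0,0],"rotation":[0,0,0],"jaw":40}]'

```text
t: 53.1
position: [629.4, -115.1, 35.0]
tcp_rot: [[-0.015, 1.0, 0.027], [0.557, 0.031, -0.83], [-0.83, 0.003, -0.557]]
wrist_force: [-0.8, 1.1, 2.2]
finger_gap: 54.2
gripper_force: 29.9
```

Run:
```python
from h import *
s=ctrl.read_state();R=s["tcp_rot"]; off=R@[13.3,0,22.9]; print("pivot",(s["position"]+off).round(1))
T=np.array([0,-127.4,9])-off; T[0]=629.1
go(T)
```

```text
pivot [ 629.8 -126.7   11.2]
t53.1 p [ 629.4 -115.1   35. ] psi 91.5 z [ 0.027 -0.83  -0.557] q [-26.1  39.3   8.5  97.8  50.1  73.4 -45.5] F [-0.8  1.1  2.2] gap 54.2 gf 29.9
dp units [ 0.049 -0.011  0.059]
tool x,y: [-0.015  0.557 -0.83 ] [1.    0.031 0.003]
```

Request:
arm_command --rows '[{"dp":[-0.02,0,0.055],"rotation":[0,0,0],"jaw":40},{"dp":[0,0,0],"rotation":[0,0,0],"jaw":40},{"dp":[0,0,0],"rotation":[0,0,0],"jaw":40}]'

```text
t: 53.4
position: [629.8, -116.9, 34.9]
tcp_rot: [[-0.015, 1.0, 0.028], [0.557, 0.031, -0.83], [-0.83, 0.003, -0.557]]
wrist_force: [-0.1, 2.1, 5.0]
finger_gap: 53.7
gripper_force: 29.9
```

Request:
arm_command --rows '[{"dp":[0,0,0],"rotation":[0,0,0],"jaw":58},{"dp":[0,0,0],"rotation":[0,0,0],"jaw":62},{"dp":[0,0,0],"rotation":[0,0,0],"jaw":66},{"dp":[0,0,0],"rotation":[0,0,0],"jaw":66},{"dp":[0,0,0],"rotation":[0,0,0],"jaw":66},{"dp":[-0.5,0,-0.34],"rotation":[0,0,0],"jaw":66},{"dp":[-0.9,0,-0.6],"rotation":[0,0,0],"jaw":66},{"dp":[-0.9,0,-0.6],"rotation":[0,0,0],"jaw":66},{"dp":[-0.9,0,-0.6],"rotation":[0,0,0],"jaw":66}]'

```text
t: 54.3
position: [628.8, -117.7, 151.9]
tcp_rot: [[-0.015, 1.0, 0.027], [0.557, 0.03, -0.83], [-0.83, 0.002, -0.558]]
wrist_force: [0.4, 0.5, -0.6]
finger_gap: 66.2
gripper_force: 0.0
```

Request:
arm_command --rows '[{"dp":[0,0,0],"rotation":[0,1,0],"jaw":66},{"dp":[0,0,0],"rotation":[0,1,0],"jaw":66},{"dp":[0,0,0],"rotation":[0,1,0],"jaw":66},{"dp":[0,0,0],"rotation":[0,1,0],"jaw":66},{"dp":[0,0,0],"rotation":[0,1,0],"jaw":66},{"dp":[0,0,0],"rotation":[0,1,0],"jaw":66},{"dp":[0,0,0],"rotation":[0,1,0],"jaw":66},{"dp":[0,0,0],"rotation":[0,1,0],"jaw":66},{"dp":[0,0,0],"rotation":[0,1,0],"jaw":66},{"dp":[0,0,0],"rotation":[0,1,0],"jaw":66}]'

```text
t: 55.3
position: [628.9, -117.7, 151.3]
tcp_rot: [[-0.029, 1.0, 0.012], [0.961, 0.031, -0.275], [-0.275, 0.003, -0.961]]
wrist_force: [0.3, 0.5, -1.2]
finger_gap: 65.7
gripper_force: 0.0
```

Request:
arm_command --rows '[{"dp":[0,0,0],"rotation":[0,1,0],"jaw":66},{"dp":[0,0,0],"rotation":[0,1,0],"jaw":66},{"dp":[0,0,0],"rotation":[0,1,0],"jaw":66},{"dp":[0,0,0],"rotation":[0,1,0],"jaw":66},{"dp":[0,0,0],"rotation":[0,0,0],"jaw":66}]'

```text
t: 55.8
position: [628.3, -122.1, 150.9]
tcp_rot: [[-0.025, 1.0, 0.003], [1.0, 0.025, -0.004], [-0.004, 0.003, -1.0]]
wrist_force: [0.0, -1.5, 0.5]
finger_gap: 65.5
gripper_force: 0.0
```

Run:
```python
from h import *
go([590,-200,140])
```

```text
t55.8 p [ 628.3 -122.1  150.9] psi 91.4 z [ 0.003 -0.004 -1.   ] q [ 5.4 19.3  3.8 90.4 -1.1 70.2 10.9] F [ 0.  -1.5  0.5] gap 65.5 gf 0.0
dp units [-2.564 -1.343  0.368]
tool x,y: [-0.025  1.    -0.004] [1.    0.025 0.003]
```

Request:
arm_command --rows '[{"dp":[-0.86,-0.45,0.1],"rotation":[0,0,0],"jaw":66},{"dp":[-0.86,-0.45,0.1],"rotation":[0,0,0],"jaw":66},{"dp":[-0.85,-0.44,0.1],"rotation":[0,0,0],"jaw":66},{"dp":[0,0,0],"rotation":[0,0,0.7],"jaw":66},{"dp":[0,0,0],"rotation":[0,0,0.62],"jaw":66},{"dp":[0,0,0],"rotation":[0,0,0],"jaw":66}]'

```text
t: 56.4
position: [591.0, -195.1, 141.1]
tcp_rot: [[0.06, 0.998, 0.002], [0.998, -0.06, -0.003], [-0.003, 0.002, -1.0]]
wrist_force: [0.1, -0.4, 0.2]
finger_gap: 66.1
gripper_force: 0.0
```

```bash
cat >> h.py <<'E'
def seats(fn,z=34):
    c,im=snap(fn); im=np.ascontiguousarray(im[:,:,::-1]); hsv=cv2.cvtColor(im,cv2.COLOR_BGR2HSV)
    m=cv2.inRange(hsv,(45,80,40),(85,255,255)); cs,_=cv2.findContours(m,0,1)
    for k in cs:
        if cv2.contourArea(k)<1500: continue
        q=cv2.approxPolyDP(cv2.convexHull(k),6,True)[:,0].astype(float)
        P=np.array([onz(c,p,z)[:2] for p in q]); ct=P.mean(0)
        print(len(q),"ctr",ct.round(1),"pts",P.round(1).tolist(),"sides",np.linalg.norm(P-np.roll(P,1,0),axis=1).round(1))
E
python3 - <<'E'
from h import *
seats("d"); go([479.3,-358.7,138])
E
```

```text
4 ctr [ 543.6 -105.2] pts [[568.0, -78.0], [572.1, -129.7], [518.0, -132.4], [516.3, -80.6]] sides [51.8 51.9 54.2 51.8]
4 ctr [629.5 -99.9] pts [[654.7, -72.8], [656.7, -125.3], [603.8, -127.0], [602.8, -74.5]] sides [51.9 52.5 52.9 52.5]
t56.5 p [ 591.1 -194.9  141. ] psi 86.6 z [ 0.002 -0.003 -1.   ] q [10.3 17.7  6.5 93.7 -2.  68.6 13.9] F [-0.2  0.4 -0.5] gap 66.2 gf 0.0
dp units [-5.671 -3.4    0.106]
tool x,y: [ 0.059  0.998 -0.003] [ 0.998 -0.059  0.002]
```

C's centre reads 3.3 mm towards +y, at the wall. I'll nudge it towards -y with closed fingers to be sure it drops fully.

Request:
arm_command --rows '[{"dp":[0,0,0],"rotation":[0,0,-0.65],"jaw":20},{"dp":[0,0,0],"rotation":[0,0,-0.65],"jaw":0},{"dp":[0.925,0.282,0],"rotation":[0,0,0],"jaw":0},{"dp":[0.925,0.282,0],"rotation":[0,0,0],"jaw":0},{"dp":[0.925,0.282,0],"rotation":[0,0,0],"jaw":0},{"dp":[0.925,0.282,0],"rotation":[0,0,0],"jaw":0},{"dp":[0.925,0.282,0],"rotation":[0,0,0],"jaw":0},{"dp":[0,0,0.9],"rotation":[0,0,0],"jaw":0},{"dp":[0,0,0.9],"rotation":[0,0,0],"jaw":0},{"dp":[0,0,0],"rotation":[0,0,0],"jaw":0}]'

```text
t: 57.45
position: [626.2, -54.7, 82.4]
tcp_rot: [[-0.032, 0.999, -0.006], [0.999, 0.032, -0.002], [-0.002, -0.006, -1.0]]
wrist_force: [-0.1, 0.2, -0.4]
finger_gap: 1.5
gripper_force: 0.0
```

Run:
```python
from h import *
go([629,-57,24])
```

```text
t57.5 p [626.2 -54.7  82.4] psi 91.9 z [-0.006 -0.002 -1.   ] q [ 1.1 21.7  1.7 95.4 -0.5 63.3  4.8] F [-0.1  0.2 -0.4] gap 1.5 gf 0.0
dp units [-0.077  0.101  1.946]
tool x,y: [-0.032  0.999 -0.002] [ 0.999  0.032 -0.006]
```

Request:
arm_command --rows '[{"dp":[0,0.1,0.8],"rotation":[0,0,0],"jaw":0},{"dp":[0,0,0.7],"rotation":[0,0,0],"jaw":0},{"dp":[0,0,0.45],"rotation":[0,0,0],"jaw":0},{"dp":[0,0,0],"rotation":[0,0,0],"jaw":0},{"dp":[-0.1,0,0],"rotation":[0,0,0],"jaw":0},{"dp":[-0.1,0,0],"rotation":[0,0,0],"jaw":0},{"dp":[-0.08,0,0],"rotation":[0,0,0],"jaw":0},{"dp":[0,0,0],"rotation":[0,0,0],"jaw":0}]'

```text
t: 58.25
position: [633.6, -64.6, 28.9]
tcp_rot: [[-0.029, 1.0, 0.004], [1.0, 0.029, -0.002], [-0.002, 0.004, -1.0]]
wrist_force: [0.3, 0.7, 0.3]
finger_gap: 0.1
gripper_force: 0.2
```

Request:
arm_command --rows '[{"dp":[-0.05,0,0],"rotation":[0,0,0],"jaw":0},{"dp":[-0.04,0,0],"rotation":[0,0,0],"jaw":0},{"dp":[0,0,0],"rotation":[0,0,0],"jaw":0}]'

```text
t: 58.55
position: [633.0, -66.9, 27.9]
tcp_rot: [[-0.029, 1.0, 0.002], [1.0, 0.029, -0.002], [-0.002, 0.002, -1.0]]
wrist_force: [-0.1, 2.0, 1.3]
finger_gap: 0.3
gripper_force: 0.8
```

Request:
arm_command --rows '[{"dp":[0.15,0,0],"rotation":[0,0,0],"jaw":0},{"dp":[0.15,0,-0.5],"rotation":[0,0,0],"jaw":0},{"dp":[0,0,-1],"rotation":[0,0,0.7],"jaw":30},{"dp":[0,0,-1],"rotation":[0,0,0.75],"jaw":66},{"dp":[0,0,-1],"rotation":[0,0,0],"jaw":66},{"dp":[-0.95,-0.35,-0.4],"rotation":[0,0,0],"jaw":66},{"dp":[-0.95,-0.35,0],"rotation":[0,0,0],"jaw":66},{"dp":[-0.95,-0.35,0],"rotation":[0,0,0],"jaw":66},{"dp":[-0.95,-0.35,0],"rotation":[0,0,0],"jaw":66},{"dp":[-0.95,-0.35,0],"rotation":[0,0,0],"jaw":66}]'

```text
t: 59.55
position: [569.1, -197.2, 146.0]
tcp_rot: [[0.072, 0.997, 0.003], [0.997, -0.072, -0.002], [-0.002, 0.003, -1.0]]
wrist_force: [0.4, 0.4, 0.1]
finger_gap: 56.2
gripper_force: 0.0
```

Run:
```python
from h import *
seats("e"); go([479.3,-358.7,138])
```

```text
4 ctr [ 542.8 -106.2] pts [[567.8, -78.6], [570.0, -131.0], [517.8, -133.4], [515.6, -81.7]] sides [52.3 52.4 52.2 51.7]
4 ctr [ 628.8 -105.6] pts [[653.9, -78.8], [656.3, -130.3], [603.7, -132.6], [601.4, -80.9]] sides [52.6 51.6 52.6 51.7]
t59.6 p [ 566.1 -204.4  146. ] psi 85.5 z [ 0.    -0.007 -1.   ] q [10.7 15.1  7.6 96.4 -1.7 68.5 14.1] F [-4.  -5.3  0.1] gap 60.0 gf 0.0
dp units [-5.353 -2.476  0.3  ]
tool x,y: [ 0.079  0.997 -0.007] [ 0.997 -0.079  0.001]
```

Request:
arm_command --rows '[{"dp":[-0.89,-0.41,0],"rotation":[0,0,0],"jaw":66},{"dp":[-0.89,-0.41,0],"rotation":[0,0,0],"jaw":66},{"dp":[-0.89,-0.41,0],"rotation":[0,0,0],"jaw":66},{"dp":[-0.89,-0.41,0],"rotation":[0,0,0],"jaw":66},{"dp":[-0.89,-0.41,0],"rotation":[0,0,0],"jaw":66},{"dp":[-0.75,-0.41,0],"rotation":[0,0,0],"jaw":66},{"dp":[0,0,0],"rotation":[0,0,0],"jaw":66},{"dp":[0,0,0],"rotation":[0,0,0],"jaw":66}]'

```text
t: 60.4
position: [484.9, -346.5, 145.6]
tcp_rot: [[0.073, 0.997, 0.002], [0.997, -0.073, -0.002], [-0.001, 0.003, -1.0]]
wrist_force: [-0.0, 0.6, -0.6]
finger_gap: 66.2
gripper_force: 0.0
```

Run:
```python
from h import *
go([479.3,-358.9,27]); greens("f")
```

```text
t60.4 p [ 484.9 -346.5  145.6] psi 85.8 z [ 0.002 -0.002 -1.   ] q [22.  14.5 12.8 97.5 -3.4 68.3 31.5] F [-0.   0.6 -0.6] gap 66.2 gf 0.0
dp units [-0.419 -0.166  3.955]
tool x,y: [ 0.073  0.997 -0.001] [ 0.997 -0.073  0.003]
wrist [215, 183, 68, 48, 3054] [248.6 206.7] z34: [ 479.3 -360.4] z60 [ 480.4 -351.2]
```

Request:
arm_command --rows '[{"dp":[-0.42,-0.17,0],"rotation":[0,0,0],"jaw":66},{"dp":[0,0,0],"rotation":[0,0,0],"jaw":66},{"dp":[0,0,0.95],"rotation":[0,0,0],"jaw":66},{"dp":[0,0,0.95],"rotation":[0,0,0],"jaw":66},{"dp":[0,0,0.95],"rotation":[0,0,0],"jaw":66},{"dp":[0,0,0.7],"rotation":[0,0,0],"jaw":66},{"dp":[0,0,0.38],"rotation":[0,0,0],"jaw":66},{"dp":[0,0,0],"rotation":[0,0,0],"jaw":66},{"dp":[0,0,0],"rotation":[0,0,0],"jaw":66}]'

```text
t: 61.35
position: [479.7, -359.3, 27.9]
tcp_rot: [[0.072, 0.997, 0.003], [0.997, -0.072, -0.002], [-0.002, 0.003, -1.0]]
wrist_force: [0.4, 0.6, 1.2]
finger_gap: 65.6
gripper_force: 0.0
```

Request:
arm_command --squeeze 30 --rows '[{"dp":[0,0,0],"rotation":[0,0,0],"jaw":40},{"dp":[0,0,0],"rotation":[0,0,0],"jaw":40},{"dp":[0,0,0],"rotation":[0,0,0],"jaw":40},{"dp":[0,0,0],"rotation":[0,0,0],"jaw":40}]'

```text
t: 61.75
position: [479.7, -359.4, 28.2]
tcp_rot: [[0.072, 0.997, 0.003], [0.997, -0.072, -0.003], [-0.002, 0.003, -1.0]]
wrist_force: [0.2, -0.7, 5.2]
finger_gap: 53.8
gripper_force: 30.0
```

Request:
arm_command --rows '[{"dp":[0,0,-0.6],"rotation":[0,0,0],"jaw":40},{"dp":[0,0,-1],"rotation":[0,0,0],"jaw":40},{"dp":[0,0,-1],"rotation":[0,0,0],"jaw":40},{"dp":[0,0,-1],"rotation":[0,0,0],"jaw":40},{"dp":[0,0,-1],"rotation":[0,0,0],"jaw":40},{"dp":[0.96,0.31,0],"rotation":[0,0,0],"jaw":40},{"dp":[0.96,0.31,0],"rotation":[0,0,0],"jaw":40},{"dp":[0.96,0.31,0],"rotation":[0,0,0],"jaw":40},{"dp":[0.96,0.31,0],"rotation":[0,0,0],"jaw":40},{"dp":[0.96,0.31,0],"rotation":[0,0,0],"jaw":40}]'

```text
t: 62.75
position: [535.4, -217.0, 164.3]
tcp_rot: [[0.072, 0.997, 0.001], [0.997, -0.072, -0.001], [-0.001, 0.001, -1.0]]
wrist_force: [0.3, 0.1, -1.5]
finger_gap: 53.6
gripper_force: 30.0
```

Request:
arm_command --rows '[{"dp":[0.96,0.31,0],"rotation":[0,0,0],"jaw":40},{"dp":[0.96,0.31,0],"rotation":[0,0,0],"jaw":40},{"dp":[0.96,0.31,0],"rotation":[0,0,0],"jaw":40},{"dp":[0.96,0.31,0],"rotation":[0,0,0],"jaw":40},{"dp":[0.96,0.31,0],"rotation":[0,0,0],"jaw":40},{"dp":[0.96,0.31,0],"rotation":[0,0,0],"jaw":40},{"dp":[0.96,0.31,0],"rotation":[0,0,0],"jaw":40},{"dp":[0.96,0.31,0],"rotation":[0,0,0],"jaw":40},{"dp":[0,0,0],"rotation":[0,0,-0.7],"jaw":40},{"dp":[0,0,0],"rotation":[0,0,-0.75],"jaw":40}]'

```text
t: 63.75
position: [626.0, 8.0, 163.6]
tcp_rot: [[-0.034, 0.999, 0.0], [0.999, 0.034, -0.002], [-0.002, -0.0, -1.0]]
wrist_force: [-0.1, -1.3, -2.7]
finger_gap: 53.9
gripper_force: 30.0
```

Request:
arm_command --rows '[{"dp":[0,0,0],"rotation":[0,-1,0],"jaw":40},{"dp":[0,0,0],"rotation":[0,-1,0],"jaw":40},{"dp":[0,0,0],"rotation":[0,-1,0],"jaw":40},{"dp":[0,0,0],"rotation":[0,-1,0],"jaw":40},{"dp":[0,0,0],"rotation":[0,-1,0],"jaw":40},{"dp":[0,0,0],"rotation":[0,-1,0],"jaw":40},{"dp":[0,0,0],"rotation":[0,-1,0],"jaw":40},{"dp":[0,0,0],"rotation":[0,-1,0],"jaw":40},{"dp":[0,0,0],"rotation":[0,-1,0],"jaw":40},{"dp":[0,0,0],"rotation":[0,-1,0],"jaw":40}]'

```text
t: 64.75
position: [626.1, 6.7, 164.0]
tcp_rot: [[-0.022, 1.0, 0.02], [0.763, 0.03, -0.645], [-0.645, 0.001, -0.764]]
wrist_force: [-0.2, 1.0, -2.3]
finger_gap: 54.0
gripper_force: 30.0
```

Request:
arm_command --rows '[{"dp":[0,0,0],"rotation":[0,-1,0],"jaw":40},{"dp":[0,0,0],"rotation":[0,-1,0],"jaw":40},{"dp":[0,0,0],"rotation":[0,-1,0],"jaw":40},{"dp":[0,0,0],"rotation":[0,-0.6,0],"jaw":40},{"dp":[0,0,0],"rotation":[0,0,0],"jaw":40},{"dp":[0,0,0],"rotation":[0,0,0],"jaw":40}]'

```text
t: 65.35
position: [626.4, 5.9, 164.5]
tcp_rot: [[-0.016, 1.0, 0.024], [0.581, 0.029, -0.813], [-0.814, 0.001, -0.581]]
wrist_force: [0.6, -0.2, -1.5]
finger_gap: 53.6
gripper_force: 30.0
```

Run:
```python
from h import *
R=ctrl.read_state()["tcp_rot"]; off=R@[12.5,0,22.2]
T=np.array([0,6.8-25,17])-off; T[0]=625.9
print("off",off.round(1),"T",T.round(1)); go(T)
```

```text
off [  0.3 -10.8 -23.1] T [625.9  -7.4  40.1]
t65.3 p [626.4   5.9 164.5] psi 91.6 z [ 0.024 -0.813 -0.581] q [-31.   32.3   3.3  89.1  45.2  89.8 -39.6] F [ 0.6 -0.2 -1.5] gap 53.6 gf 30.0
dp units [ 3.117 -0.034  2.77 ]
tool x,y: [-0.016  0.581 -0.814] [1.    0.029 0.001]
```

Request:
arm_command --rows '[{"dp":[0.62,0,0.55],"rotation":[0,0,0],"jaw":40},{"dp":[0.62,0,0.55],"rotation":[0,0,0],"jaw":40},{"dp":[0.62,0,0.55],"rotation":[0,0,0],"jaw":40},{"dp":[0.62,0,0.55],"rotation":[0,0,0],"jaw":40},{"dp":[0.55,0,0.5],"rotation":[0,0,0],"jaw":40},{"dp":[0,0,0],"rotation":[0,0,0],"jaw":40},{"dp":[0,0,0],"rotation":[0,0,0],"jaw":40}]'

```text
t: 66.05
position: [627.3, -7.6, 44.3]
tcp_rot: [[-0.015, 1.0, 0.025], [0.58, 0.029, -0.814], [-0.814, 0.002, -0.58]]
wrist_force: [0.2, 1.4, -1.1]
finger_gap: 53.5
gripper_force: 30.0
```

Run:
```python
from h import *
s=ctrl.read_state();R=s["tcp_rot"]; off=R@[12.5,0,22.2]; print("pivot",(s["position"]+off).round(1))
T=np.array([0,6.8-25.5,11.0])-off; T[0]=625.9
go(T)
```

```text
pivot [627.6 -18.4  21.3]
t66.0 p [627.3  -7.6  44.3] psi 91.5 z [ 0.025 -0.814 -0.58 ] q [-30.1  40.7   3.4  91.9  45.9  81.4 -47.1] F [ 0.2  1.4 -1.1] gap 53.5 gf 30.0
dp units [ 0.274 -0.047  0.205]
tool x,y: [-0.015  0.58  -0.814] [1.    0.029 0.002]
```

Request:
arm_command --rows '[{"dp":[0.1,-0.045,0.08],"rotation":[0,0,0],"jaw":40},{"dp":[0.1,0,0.07],"rotation":[0,0,0],"jaw":40},{"dp":[0.07,0,0.055],"rotation":[0,0,0],"jaw":40},{"dp":[0,0,0],"rotation":[0,0,0],"jaw":40},{"dp":[0,0,0],"rotation":[0,0,0],"jaw":40}]'

```text
t: 66.55
position: [625.8, -7.3, 33.7]
tcp_rot: [[-0.015, 1.0, 0.025], [0.581, 0.029, -0.814], [-0.814, 0.002, -0.581]]
wrist_force: [-0.9, 0.4, -1.2]
finger_gap: 53.8
gripper_force: 30.0
```

Request:
arm_command --rows '[{"dp":[0.013,0,0.05],"rotation":[0,0,0],"jaw":40},{"dp":[0,0,0],"rotation":[0,0,0],"jaw":40},{"dp":[0,0,0],"rotation":[0,0,0],"jaw":40}]'

```text
t: 66.85
position: [626.0, -7.9, 33.4]
tcp_rot: [[-0.015, 1.0, 0.026], [0.58, 0.029, -0.814], [-0.814, 0.003, -0.58]]
wrist_force: [-2.5, 5.0, 5.5]
finger_gap: 53.7
gripper_force: 30.0
```

Request:
arm_command --rows '[{"dp":[0,0,0],"rotation":[0,0,0],"jaw":58},{"dp":[0,0,0],"rotation":[0,0,0],"jaw":62},{"dp":[0,0,0],"rotation":[0,0,0],"jaw":66},{"dp":[0,0,0],"rotation":[0,0,0],"jaw":66},{"dp":[0,0,0],"rotation":[0,0,0],"jaw":66},{"dp":[-0.5,0,-0.36],"rotation":[0,0,0],"jaw":66},{"dp":[-0.9,0,-0.63],"rotation":[0,0,0],"jaw":66},{"dp":[-0.9,0,-0.63],"rotation":[0,0,0],"jaw":66},{"dp":[-0.9,0,-0.63],"rotation":[0,0,0],"jaw":66}]'

```text
t: 67.75
position: [625.5, -9.4, 152.3]
tcp_rot: [[-0.015, 1.0, 0.025], [0.58, 0.029, -0.814], [-0.814, 0.002, -0.581]]
wrist_force: [-0.1, -0.0, 0.0]
finger_gap: 65.8
gripper_force: 0.0
```

Request:
arm_command --rows '[{"dp":[0,0,0],"rotation":[0,1,0],"jaw":66},{"dp":[0,0,0],"rotation":[0,1,0],"jaw":66},{"dp":[0,0,0],"rotation":[0,1,0],"jaw":66},{"dp":[0,0,0],"rotation":[0,1,0],"jaw":66},{"dp":[0,0,0],"rotation":[0,1,0],"jaw":66},{"dp":[0,0,0],"rotation":[0,1,0],"jaw":66},{"dp":[0,0,0],"rotation":[0,1,0],"jaw":66},{"dp":[0,0,0],"rotation":[0,1,0],"jaw":66},{"dp":[0,0,0],"rotation":[0,1,0],"jaw":66},{"dp":[0,0,0],"rotation":[0,1,0],"jaw":66}]'

```text
t: 68.75
position: [625.6, -9.5, 151.7]
tcp_rot: [[-0.028, 1.0, 0.011], [0.968, 0.03, -0.248], [-0.248, 0.004, -0.969]]
wrist_force: [-0.4, 0.3, 0.6]
finger_gap: 66.2
gripper_force: 0.0
```

Request:
arm_command --rows '[{"dp":[0,0,0],"rotation":[0,1,0],"jaw":66},{"dp":[0,0,0],"rotation":[0,1,0],"jaw":66},{"dp":[0,0,0],"rotation":[0,1,0],"jaw":66},{"dp":[0,0,0],"rotation":[0,0.6,0],"jaw":66},{"dp":[-1,-0.3,-0.5],"rotation":[0,0,0],"jaw":66},{"dp":[-1,-0.3,-0.5],"rotation":[0,0,0],"jaw":66},{"dp":[-1,-0.3,-0.5],"rotation":[0,0,0],"jaw":66},{"dp":[-1,-0.3,-0.5],"rotation":[0,0,0],"jaw":66},{"dp":[0,0,0],"rotation":[0,0,0],"jaw":66},{"dp":[0,0,0],"rotation":[0,0,0],"jaw":66}]'

```text
t: 69.75
position: [592.7, -131.3, 211.6]
tcp_rot: [[-0.028, 1.0, 0.004], [1.0, 0.028, -0.002], [-0.002, 0.004, -1.0]]
wrist_force: [-0.3, 0.8, -0.4]
finger_gap: 65.9
gripper_force: 0.0
```

Run:
```python
from h import *
st(); seats("g")
```

```text
t69.8 p [ 592.7 -131.3  211.6] psi 91.6 z [ 0.004 -0.002 -1.   ] q [ 7.8 13.2  2.6 90.9 -0.5 75.7 11.9] F [-0.3  0.8 -0.4] gap 65.9 gf 0.0
4 ctr [ 629.1 -104.2] pts [[655.1, -78.3], [656.1, -130.0], [603.6, -130.4], [601.7, -78.0]] sides [53.4 51.8 52.5 52.5]
4 ctr [ 543.7 -104.4] pts [[569.6, -76.9], [571.2, -129.2], [517.7, -131.6], [516.4, -80.0]] sides [53.3 52.3 53.5 51.6]
4 ctr [625.6   8.3] pts [[651.6, 35.4], [652.4, -16.3], [599.6, -19.1], [598.7, 33.3]] sides [52.9 51.8 52.8 52.4]
```

B is inside its pocket. A is hard against the +x wall, so I'll nudge it 2–3 mm to -x to be certain.

Request:
arm_command --rows '[{"dp":[0.45,-0.83,0],"rotation":[0,0,0],"jaw":72},{"dp":[0.45,-0.83,0],"rotation":[0,0,0],"jaw":72},{"dp":[0,0,1],"rotation":[0,0,0],"jaw":72},{"dp":[0,0,1],"rotation":[0,0,0],"jaw":72},{"dp":[0,0,1],"rotation":[0,0,0],"jaw":72},{"dp":[0,0,1],"rotation":[0,0,0],"jaw":72},{"dp":[0,0,0.8],"rotation":[0,0,0],"jaw":72},{"dp":[0,0,0],"rotation":[0,0,0],"jaw":72},{"dp":[0,0,0],"rotation":[0,0,0],"jaw":72}]'

```text
t: 70.7
position: [542.5, -103.6, 65.8]
tcp_rot: [[-0.031, 1.0, 0.001], [1.0, 0.031, -0.001], [-0.001, 0.001, -1.0]]
wrist_force: [0.7, -0.4, 0.8]
finger_gap: 71.9
gripper_force: 0.0
```

Run:
```python
from h import *
go([542,-106,23])
```

```text
t70.7 p [ 542.5 -103.6   65.8] psi 91.8 z [ 0.001 -0.001 -1.   ] q [  6.8  14.1   1.4 107.5  -0.3  58.3  10.1] F [ 0.7 -0.4  0.8] gap 71.9 gf 0.0
dp units [-0.079 -0.022  1.425]
tool x,y: [-0.031  1.    -0.001] [1.    0.031 0.001]
```

Request:
arm_command --rows '[{"dp":[-0.06,0,0.7],"rotation":[0,0,0],"jaw":72},{"dp":[0,0,0.5],"rotation":[0,0,0],"jaw":72},{"dp":[0,0,0.2],"rotation":[0,0,0],"jaw":72},{"dp":[0,0,0],"rotation":[0,0,0],"jaw":72},{"dp":[0,-0.1,0],"rotation":[0,0,0],"jaw":72},{"dp":[0,-0.1,0],"rotation":[0,0,0],"jaw":72},{"dp":[0,-0.08,0],"rotation":[0,0,0],"jaw":72},{"dp":[0,-0.06,0],"rotation":[0,0,0],"jaw":72},{"dp":[0,0,0],"rotation":[0,0,0],"jaw":72},{"dp":[0,0,0],"rotation":[0,0,0],"jaw":72}]'

```text
t: 71.7
position: [532.7, -107.1, 23.9]
tcp_rot: [[-0.029, 1.0, 0.002], [1.0, 0.029, -0.002], [-0.002, 0.002, -1.0]]
wrist_force: [0.1, 0.1, 1.1]
finger_gap: 72.0
gripper_force: 0.2
```

Request:
arm_command --rows '[{"dp":[0,0.2,0],"rotation":[0,0,0],"jaw":72},{"dp":[0,0,0],"rotation":[0,0,0],"jaw":72},{"dp":[0,0,-0.8],"rotation":[0,0,0],"jaw":72},{"dp":[0,0,-1],"rotation":[0,0,0],"jaw":72},{"dp":[0,0,-1],"rotation":[0,0,0],"jaw":72},{"dp":[0,0,-1],"rotation":[0,0,0],"jaw":72},{"dp":[-0.6,0.5,-1],"rotation":[0,0,0],"jaw":72},{"dp":[0,0.5,-1],"rotation":[0,0,0],"jaw":72},{"dp":[0,0.5,-1],"rotation":[0,0,0],"jaw":72},{"dp":[0,0,0],"rotation":[0,0,0],"jaw":72}]'

```text
t: 72.7
position: [587.6, -123.1, 232.4]
tcp_rot: [[-0.03, 0.999, 0.01], [1.0, 0.03, -0.003], [-0.003, 0.01, -1.0]]
wrist_force: [-0.2, -0.1, -0.0]
finger_gap: 71.9
gripper_force: 0.0
```

Run:
```python
from h import *
st(); seats("h")
w=cv2.imread("pics/h.png"); save("scene","pics/z1.png"); a=cv2.imread("pics/z1.png")[80:320,130:330]
cv2.imwrite("pics/final.png",np.hstack([cv2.resize(w[:260,60:],(430,600) if 0 else (452,260)),np.zeros((260,8,3),np.uint8),cv2.resize(a,(217,260))]) if 0 else np.hstack([cv2.copyMakeBorder(cv2.resize(w,(480,360),interpolation=2),0,24,0,0,0),cv2.resize(a,(320,384),interpolation=2)]))
```

```text
t72.7 p [ 587.6 -123.1  232.4] psi 91.7 z [ 0.01  -0.003 -1.   ] q [ 7.3 11.5  2.3 90.5 -0.4 77.4 11.3] F [-0.2 -0.1 -0. ] gap 71.9 gf 0.0
4 ctr [ 629.  -104.4] pts [[654.6, -78.4], [655.5, -130.5], [604.0, -130.8], [601.8, -78.0]] sides [52.7 52.1 51.5 52.9]
4 ctr [ 542.2 -104.7] pts [[567.7, -76.9], [569.5, -129.5], [516.2, -132.0], [515.3, -80.3]] sides [52.5 52.6 53.4 51.8]
4 ctr [625.2   8.8] pts [[599.4, 35.3], [651.1, 35.7], [650.8, -17.0], [599.5, -19.0]] sides [54.3 51.7 52.8 51.4]
```

View pics/final.png

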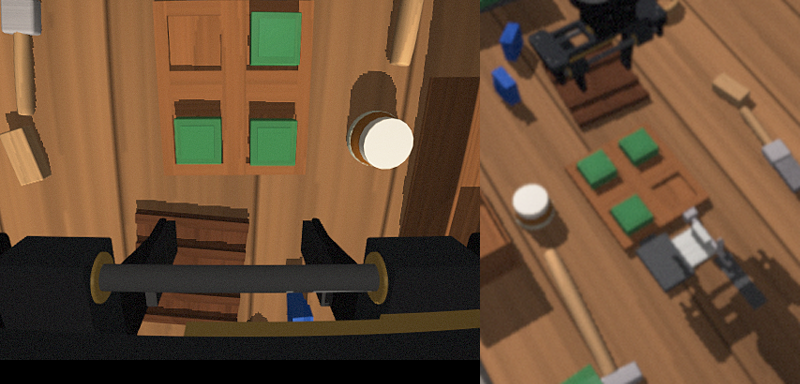

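The last view shows three blocks facet-up in pockets, the rack empty, the plate in the slot and the bolt shot. I'll check the plate and knob numerically from above.

Request:
arm_command --rows '[{"dp":[1,-0.2,0],"rotation":[0,0,0],"jaw":72},{"dp":[1,-0.2,0],"rotation":[0,0,0],"jaw":72},{"dp":[1,-0.2,0],"rotation":[0,0,0],"jaw":72},{"dp":[1,-0.2,0],"rotation":[0,0,0],"jaw":72},{"dp":[0.6,-0.2,0],"rotation":[0,0,0],"jaw":72},{"dp":[0,0,0],"rotation":[0,0,0],"jaw":72},{"dp":[0,0,0],"rotation":[0,0,0],"jaw":72}]'

```text
t: 73.5
position: [548.8, 13.3, 226.2]
tcp_rot: [[-0.03, 1.0, -0.0], [1.0, 0.03, -0.003], [-0.003, -0.0, -1.0]]
wrist_force: [0.0, -0.6, -0.2]
finger_gap: 72.1
gripper_force: 0.0
```

Run:
```python
from h import *
st(); c,im=snap("k"); im=np.ascontiguousarray(im[:,:,::-1]); hsv=cv2.cvtColor(im,cv2.COLOR_BGR2HSV)
m=cv2.inRange(hsv,(0,0,130),(180,45,255)); m[250:]=0
n,l,s,ce=cv2.connectedComponentsWithStats(m)
for i in range(1,n):
    if s[i,4]>25:
        x,y,w,h,_=s[i]; print(s[i].tolist(),"z6 box",onz(c,(x,y),6)[:2].round(1),onz(c,(x+w,y+h),6)[:2].round(1),"c z40",onz(c,ce[i],40)[:2].round(1),"c z47",onz(c,ce[i],47)[:2].round(1))
# expected features: bar top, plate rear edge, knob, in pixels
th=np.radians(1.8);R=np.array([[np.cos(th),-np.sin(th)],[np.sin(th),np.cos(th)]]);o=np.array([582.3,-49.8])
for nme,p,z in[("bar",(-24,156),40),("bar+y",(-24,176),40),("bar-y",(-24,136),40),("rear+y",(-33,186),6),("rear-y",(-33,126),6),("knob?",(-41,195),47)]: print(nme,(o+R@p).round(1),proj(c,np.r_[o+R@p,z]).round(1))
a,b=proj(c,np.r_[o+R@(-24,126),40])[0].astype(int),0
for r in range(60,130,10): print(r,im[r,200:300:4].mean(1).astype(int).tolist())
```

```text
t73.5 p [548.8  13.3 226.2] psi 91.7 z [-0.    -0.003 -1.   ] q [-1.1  6.2 -3.4 97.3  0.5 76.6 -2.9] F [ 0.  -0.6 -0.2] gap 72.1 gf 0.0
[238, 36, 59, 81, 3132] z6 box [527.3 151.4] [595.1  68.3] c z40 [559.5 107.4] c z47 [559.3 107.2]
[69, 68, 9, 12, 30] z6 box [339.5 116.8] [348.8 103.8] c z40 [360.3 108.8] c z47 [364.  108.6]
[71, 109, 9, 17, 58] z6 box [337.   71.8] [345.8  52.5] c z40 [359.4  64.2] c z47 [363.1  64.9]
[50, 117, 16, 8, 51] z6 box [310.2  62.6] [328.8  53.5] c z40 [341.5  60.9] c z47 [345.6  61.6]
[236, 121, 20, 12, 231] z6 box [526.6  61.7] [549.6  48.9] c z40 [538.4  59.3] c z47 [538.5  60.1]
[47, 127, 37, 34, 1063] z6 box [304.9  51. ] [345.9  11.2] c z40 [344.3  38. ] c z47 [348.4  39.2]
[428, 248, 16, 2, 27] z6 box [777.6 -90.5] [800.3 -93.1] c z40 [766.9 -74.5] c z47 [762.5 -71.1]
bar [553.4 105.4] [[261.8  80.7]]
bar+y [552.8 125.4] [[261.8  59.6]]
bar-y [554.   85.4] [[261.7 101.2]]
rear+y [543.5 135.1] [[252.8  52.6]]
rear-y [545.4  75.1] [[253.  109.4]]
knob? [535.2 143.8] [[244.1  38.1]]
60 [95, 93, 91, 99, 100, 102, 103, 105, 99, 95, 82, 175, 150, 204, 217, 216, 178, 206, 208, 206, 206, 207, 208, 208, 173]
70 [100, 94, 97, 97, 103, 100, 106, 101, 97, 97, 66, 176, 147, 197, 214, 208, 178, 210, 211, 212, 215, 212, 212, 214, 196]
80 [96, 93, 93, 97, 98, 104, 104, 102, 93, 97, 56, 176, 152, 197, 211, 209, 158, 212, 210, 209, 209, 210, 210, 211, 91]
90 [98, 89, 90, 95, 100, 108, 106, 105, 96, 93, 83, 171, 147, 192, 207, 207, 150, 214, 214, 215, 215, 213, 213, 211, 94]
100 [96, 90, 98, 96, 107, 106, 104, 102, 99, 94, 95, 173, 149, 216, 214, 215, 215, 214, 212, 210, 212, 215, 212, 213, 97]
110 [99, 97, 101, 96, 97, 96, 109, 101, 103, 51, 42, 170, 154, 54, 105, 97, 97, 97, 91, 95, 84, 92, 95, 90, 30]
120 [99, 75, 51, 53, 51, 51, 59, 52, 56, 65, 59, 80, 74, 58, 51, 58, 46, 44, 53, 52, 47, 49, 52, 51, 39]
```

Run:
```python
from h import *
im=cv2.imread("pics/k.png").mean(2).astype(int); c=pickle.load(open("pics/k.pkl","rb"))
for r in(65,80,95,105): print(r,im[r,236:302].tolist())
g=[im[:,k] for k in(285,)][0]; print("col285",g[25:125].tolist())
for z,cols in((40,(251,252,264,266,268)),(6,(251,252,264,266,268,296,298))): print(z,[(k,onz(c,(k,80),z)[0].round(1)) for k in cols])
print([ (r,onz(c,(285,r),6)[1].round(1)) for r in(50,52,54,106,108,109,110)])
```

```text
65 [95, 93, 92, 96, 60, 111, 149, 166, 179, 178, 173, 159, 150, 84, 102, 157, 201, 216, 215, 212, 213, 211, 216, 211, 212, 208, 207, 211, 176, 171, 223, 213, 215, 213, 216, 212, 214, 213, 213, 216, 217, 210, 216, 213, 213, 212, 215, 215, 213, 215, 215, 214, 216, 214, 214, 211, 216, 213, 216, 225, 192, 79, 60, 85, 82, 89]
80 [97, 95, 100, 98, 56, 119, 146, 165, 176, 180, 174, 163, 152, 79, 96, 155, 197, 214, 212, 212, 211, 211, 211, 215, 209, 206, 210, 202, 158, 216, 213, 210, 212, 211, 211, 210, 210, 210, 209, 211, 209, 211, 210, 211, 209, 210, 209, 211, 210, 212, 208, 212, 210, 212, 211, 215, 211, 215, 217, 199, 91, 62, 74, 82, 81, 83]
95 [95, 97, 91, 97, 92, 121, 139, 161, 175, 183, 175, 167, 146, 106, 224, 163, 187, 209, 213, 208, 207, 212, 211, 210, 204, 199, 210, 198, 141, 217, 217, 213, 215, 214, 214, 213, 216, 214, 213, 216, 213, 216, 215, 216, 215, 217, 217, 216, 218, 217, 218, 220, 218, 216, 218, 216, 214, 219, 223, 215, 102, 37, 86, 87, 82, 85]
105 [52, 48, 54, 50, 39, 106, 142, 162, 171, 182, 178, 167, 146, 112, 169, 219, 220, 218, 215, 215, 216, 216, 216, 215, 220, 216, 2
[... 454 characters left out ...]
 214, 215, 209, 207, 207, 213, 206, 213, 213, 213, 213, 216, 212, 215, 217, 220, 214, 215, 220, 211, 215, 216, 215, 218, 220, 220, 223, 113, 86, 92, 94, 94, 92, 100, 91, 97, 82, 45, 53, 45, 46, 51, 55, 51]
40 [(251, np.float64(542.7)), (252, np.float64(543.7)), (264, np.float64(555.6)), (266, np.float64(557.6)), (268, np.float64(559.6))]
6 [(251, np.float64(542.3)), (252, np.float64(543.4)), (264, np.float64(556.5)), (266, np.float64(558.7)), (268, np.float64(560.9)), (296, np.float64(591.5)), (298, np.float64(593.7))]
[(50, np.float64(138.8)), (52, np.float64(136.8)), (54, np.float64(134.7)), (106, np.float64(79.9)), (108, np.float64(77.8)), (109, np.float64(76.7)), (110, np.float64(75.6))]
```

The plate's rear edge sits 2 mm clear of the bolt rod, its centre is within 1 mm of the slot axis, and the rod runs into the keeper. Handing in.

```bash
python3 -c "
from h import *
print(ctrl.hand_in())"
```

```text
the job is handed in; nothing more can be done
None
```

I handed the job in at about 74 s: all three blocks lie facet-up in tray pockets, the plate is home in its slot and the bolt is shot behind it. The hand-in returned no verdict; this rests on my last camera and force checks.

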